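Shut a mixed sample in its shielded pot

TASK

The sample vial has finished on the roller mixer: stand it upright inside the thick-walled shielded pot, put the pot's lid fully on, and swing the clamp bail down over the lid until it snaps under the front catch and holds the lid down by itself. The vial is glass, so never let it drop, and leave the beaker, the timer and the small vial beside the work where they are.

Things in the scene. Friction and masses are not known exactly. Their poses are not given: they have to be found in the camera images.
- sample_vial: The sample: glass screw-cap vial, 60 mm long, about 40 g, starting on its side on the rollers of the mixer. Body 28 mm in diameter to 50 mm from the bottom, then the cap, 24 mm in diameter, to 60 mm. Origin at the centre of its bottom face; its +z axis runs along the vial to the cap. It stands by itself on a flat surface.
- vial_middle (a point): Point on the vial's axis 28 mm from its bottom (axes as the vial's).
- roller_mixer: Small white roller mixer, fixed, 76 x 190 mm. Origin at the centre of its underside, z up, y along its rollers. Top of the case 34 mm above the bench; motor block at the +y end 72 mm high, bearing block at the -y end 58 mm high.
- rollers (a point): Midway between the two black rollers (10 mm in diameter, 16 mm apart, along y), 50 mm above the bench; axes as the mixer's. The vial lies along them, cap towards -y, its axis 67 mm above the bench. The rollers do not stand out beyond the vial's sides, so fingers can pass down on both sides of it.
- pot: Shielded vial pot, fixed: grey, thick-walled, on a plate (162 x 116 mm). Origin on the bench under its axis, z up; -x is the front (catch), +x the rear (hinge of the bail), y along the hinge. Outer wall 98 mm across, 88 mm inside, 84 mm high; within it, from a ring-shaped floor at 46 mm, a bevelled steel neck 56 mm across rises to 60 mm. Two hinge ears, 112 mm high, at the rear.
- pot_floor (a point): Centre of the floor of the pot's bore (38 mm in diameter), 16 mm above the bench and 44 mm below the neck's rim; axes as the pot's. A vial in it stands 16 mm proud of the neck but below the outer wall, so it can only be held by the cap then, fingers pointing straight down (32 mm free beside the cap); with the bail open, a hand over the pot needs its broad side along y.
- pot_shoulder (a point): Point on the pot's axis, 46 mm above the bench, where the lid's lower edge comes to sit, in the ring-shaped gap between neck and outer wall (16 mm wide); axes as the pot's.
- pot_lid: The pot's lid, loose, about 0.3 kg: grey deep cap 74 mm in diameter with a round steel knob, standing on the bench knob up. Origin at the centre of its lower edge, z up. Skirt 62 mm inside, 36 mm deep: about 3 mm of play all round on the pot's neck. Flat top at 42 mm, knob 22 mm in diameter from 48 to 66 mm.
- lid_knob (a point): Centre of the lid's knob, 57 mm above the lid's lower edge.
- clamp (a joint): Angle of the steel clamp bail, rad: 0 closed (level over the lid), 1.57 straight up; starts open at 1.6 to 1.78, held by a stiff hinge (0.05 N m). Its two arms pass either side of the knob. Below about 0.15 it must be pressed through the catch against two sprung pads: about 10 N down at the handle. Caught, it stays near 0.01; let go above 0.03, it is not held. Stop at -0.03.
- clamp_handle (a point): Middle of the bail's handle, a black bar 12 mm in diameter, 46 mm long, parallel to the hinge and 184 mm from it, with room for a finger before and behind; with the bail closed it is 118 mm in front of the pot's axis, 106 mm above the bench.
- clamp_hinge (a point): Point on the bail's hinge axis, 66 mm behind the pot's axis, 100 mm above the bench; axes as the pot's (hinge axis along y).
- catch_tip (a point): Tip of the sprung steel hook (16 mm wide, sloping top, flat underside) at the pot's front, 52 mm before the pot's axis, 106 mm above the bench; the hook's top is 121 mm high. The bail's front bar, 118 mm from the hinge, pushes it forward and snaps under it.
- pad_l: Sprung rubber pad (13 mm in diameter) under the bail's left arm, 66 mm from the hinge, 23 mm off the middle; presses on the lid's top with about 8 N when closed.
- pad_r: The same under the right arm.
- beaker: Glass beaker, 67 mm in diameter, 85 mm high; leave alone. Origin at its bottom centre.
- timer: Round lab timer lying flat, 58 mm in diameter, 16 mm high; leave alone. Origin at its bottom centre.
- small_vial: Small capped vial, 24 mm in diameter, 40 mm high, standing; not the sample; leave alone. Origin at its bottom centre.
Mind the look-alikes: they are no part of the job. What is shaped like the pot_lid but black is not meant.

How it is judged (in metres and radians):
On the way, in this order (a step that is already met when the one before it is completed fails the run):
1. the vial stands in the pot, let go (horizontal distance between sample_vial and pot_floor below 0.01 m and z of sample_vial in the frame of pot_floor between -0.006 and 0.006 m and angle between sample_vial's own z axis and vertical below 0.25 rad and z of vial_middle in the frame of pot_floor above 0.02 m and contact force between the fingers and sample_vial below 0.05 N), for 0.2 s.
2. the lid sits on the pot's shoulder over the vial (horizontal distance between sample_vial and pot_floor below 0.01 m and z of sample_vial in the frame of pot_floor between -0.006 and 0.006 m and angle between sample_vial's own z axis and vertical below 0.25 rad and z of vial_middle in the frame of pot_floor above 0.02 m and horizontal distance between pot_lid and pot_shoulder below 0.006 m and z of pot_lid in the frame of pot_shoulder between -0.004 and 0.003 m and z of lid_knob in the frame of pot_shoulder above 0.04 m and angle between pot_lid's own z axis and vertical below 0.06 rad), for 0.2 s.
At the end, for the whole second after the job is handed in: The vial stands cap up on the pot's floor (within 10 mm of its middle, 6 mm in height), the lid sits square on the shoulder (6 mm sideways, 3 mm in height), and the clamp bail is caught at under 0.035 rad with both pads pressing on the lid by more than 1.5 N (all of step 2 and value of joint clamp below 0.035 rad and contact force between each of pad_l, pad_r and pot_lid above 1.5 N); the robot touches nothing.
It fails at once if the beaker was disturbed (moved over 30 mm) (distance of beaker from where it was at the start of the episode above 0.03 m).
It fails at once if the timer was disturbed (moved over 30 mm) (distance of timer from where it was at the start of the episode above 0.03 m).
It fails at once if the small vial was disturbed (moved over 30 mm) (distance of small_vial from where it was at the start of the episode above 0.03 m).
It fails at once if the vial was dropped (moving over 0.5 m/s out of the fingers) (linear speed of sample_vial above 0.5 m/s and contact force between the fingers and sample_vial below 0.05 N).
It also fails if it takes over 72 s, if anything falls off the work surface, if the arm or the gripper's body presses on something with over 40 N, if the wrist force passes 120 N, or if a joint passes its speed limit or range.

ROBOT

A 6-joint arm with a two-finger parallel gripper is mounted at the origin on a cart in front of the work surface, level with it; the furniture and walls round the work are solid. World frame = base frame: x ahead of the robot, y to its left, z up, the work surface at z = 0. Lengths are in mm, angles in degrees, forces in N, time in s.
With the tool pointing down it reaches from about 300 to 850 mm from the base axis. Payload 4.2 kg.
Tool frame: the origin (TCP) lies on the centre line of the jaws, within the pads' length; the fingertips stand 14 mm ahead of it and the grasp point (between the pads) lies 5 mm behind it (env.finger_overhang is the z of the fingertips in the tool frame, in mm); z points along the fingers, y is the line along which they close (so a half turn about z gives the same grasp; the last joint's range is limited). The gripper opens to 91 mm and grips with 3 to 60 N. Pads are 32 mm wide; open, the fingers measure 118 mm over their backs; the gripper's body (76 mm by 178 mm) begins 60 mm behind the grasp point.
Start: joints at [72.938, 18.312, 89.639, -0, 72.044, -1.146], TCP at [157.691, 552.973, 197.176] pointing down, gripper open.
Joint ranges: [-177.97, 177.97], [-48.28, 115.42], [12.27, 149.76], [-77.06, 257.06], [2.81, 150.46], [-146.56, 146.56]. Speed limits (degrees/s): [147.25, 147.25, 180, 180, 180, 180].

INTERFACE

Orientations are given as [roll, pitch, yaw] about the fixed x, y, z axes, in that order (R = Rz(yaw) Ry(pitch) Rx(roll)).
In Python, from workcell import sensors, viewer, env gives the robot as it stands. The module is installed in compiled form; this text tells all that it offers.
- The arm moves only by the tool step_arm, never from a script. Its argument "plan" is one flat list of numbers, 6 for each row, row after row: the shift along the tool's x, y, z in cm, then the turn, a rotation vector about the tool's x, y, z in rad. In form: [x, y, z, wx, wy, wz, x, y, z, wx, wy, wz, ...]. A call has 1 to 5 rows; each row shifts and turns the commanded pose from where the row before left it, along the tool's axes as they then stand; what a row does not reach is not made up. A row lasts 1/12 s, in which the tool goes at most 41.7 mm and 7.16 degrees, less where a joint would pass 70% of its speed; a pose out of reach is approached as far as the arm can. A call is refused whole if a number of a shift passes 4.17 or a number of a turn 0.125, either way. A call with a gripper value outside its range is refused whole. "hand" is the finger opening in cm, from 0 to 9.12, set as the call begins (left out, the last holds). The fingers move at their own pace and stop on an object; "newtons" is the grip in N (left out, the last holds). Time passes only in rows, so rows that do not move let the fingers close. It gives the time, the measured TCP pose, the force, the opening and the grip force at its end, in the units of the state.
- sensors.state(): the state, without advancing time (a new reading comes with each control period).
- viewer.grab_frame(name): name is "scene" or "side" or "wrist"; returns a dict with "img" (400x640x3 uint8, red, green, blue), "fx", "fy", "cx", "cy" (pixels), "position" and "attitude" of the camera in the world. Camera axes: x right, y down, z forward; pixel columns grow to the right and rows downward; lengths in mm; the calibration is good to about 2 mm. A picture is of the moment at which its call begins. There is no depth.
- env.job_done(): hands the job in; it is judged then, once.
Trained networks look in a picture, given as the dict that the camera call returned (one of the last four; its "shot" number tells which), for a name from the list of things; names that differ only in an ending like _2 or _b are one class to them, and where a whole thing is asked for, a point or a joint stands for the part that bears it (a point fixed in the world has none). Each returns a list of dicts, best first, with "score" (0 to 1); they miss things now and then, are a little off and sometimes report something else, mostly with a low value. They report only what shows in the picture. A call takes as long as a camera call. They do not tell look-alikes from the thing itself.
- viewer.boxes_of(name, picture): "location" ([column, row] in pixels, amid what is visible of it).
- viewer.pinpoint(name, picture): "location" ([column, row] in pixels: a listed point, or the origin of a listed thing).
The state is a dict: "time_s": time; "qpos": joint angles; "qvel": joint speeds; "effort": joint torques, N m; "ee_pos": TCP position; "ee_rot": TCP orientation; "force": force on the tool from outside, world axes, zero at the start; "torque": the same for the moment, N m; "gripper_width": finger opening in mm; "gripper_force": force on a finger pad.
Only numpy, scipy, OpenCV 4.12 (cv2) and the standard library are available. Lean on these libraries where they do the work, as an engineer would, in place of code of your own. Each camera call takes 0.05 s, during which the arm holds its last target. There are 200 camera calls.

## Working session

There is one attempt and no reset: what is moved stays moved. The work goes in short steps, Python scripts to look and compute and a tool call to move; the robot and the scene stay as the last step left them, time stands still between calls to the robot, and variables do not carry over. Pictures are saved under pics/ and viewed, at most 10 in all, crops included, and the job is handed in when it is done.

Besides the shell and the picture viewer there is one more tool, called as a command line: name --argument value ..., lists and objects as JSON in quotes. step_arm: Moves the arm, as the interface text tells. Its arguments: {"type":"object","properties":{"plan":{"type":"array","items":{"type":"number"}},"hand":{"type":"number"},"newtons":{"type":"number"}},"required":["plan"]}

```bash
mkdir -p pics; cat > h.py <<'E'
import numpy as np, cv2
from scipy.spatial.transform import Rotation as R
from workcell import sensors, viewer, env
def rot(a):
    a=np.array(a,float)
    if a.shape==(3,3): return a
    if a.size==4: return R.from_quat(a).as_matrix()
    return R.from_euler('xyz',a,degrees=True).as_matrix()
def ray(f,p):
    d=rot(f['attitude'])@np.array([(p[0]-f['cx'])/f['fx'],(p[1]-f['cy'])/f['fy'],1])
    return np.array(f['position'],float),d/np.linalg.norm(d)
def atz(f,p,z):
    o,d=ray(f,p); return o+d*(z-o[2])/d[2]
def tri(rays):
    A=0;b=0
    for o,d in rays:
        P=np.eye(3)-np.outer(d,d); A=A+P; b=b+P@o
    x=np.linalg.solve(A,b)
    return x,[round(float(np.linalg.norm((np.eye(3)-np.outer(d,d))@(x-o))),1) for o,d in rays]
def proj(f,X):
    c=rot(f['attitude']).T@(np.array(X)-f['position']); return c[0]/c[2]*f['fx']+f['cx'],c[1]/c[2]*f['fy']+f['cy']
E
python3 - <<'E'
from h import *
fs={n:viewer.grab_frame(n) for n in ['scene','side','wrist']}
for n,f in fs.items():
    cv2.imwrite(f'pics/{n}0.png',f['img'][:,:,::-1]); print(n,f['position'],f['attitude'],f['fx'])
zs=dict(rollers=50,vial_middle=67,pot_floor=16,pot_shoulder=46,clamp_handle=None,clamp_hinge=100,catch_tip=106,lid_knob=57,pot_lid=0,sample_vial=67,roller_mixer=0,pot=0,beaker=0,timer=0,small_vial=0)
for k,z in zs.items():
    for n,f in fs.items():
        for d in viewer.pinpoint(k,f)[:3]:
            if d['score']>.2: print(k,n,round(d['score'],2),np.round(d['location']),np.round(atz(f,d['location'],z)) if z is not None else '')
E
cat > /dev/null; cd pics; python3 -c "
import cv2,numpy as np
a=cv2.imread('scene0.png');b=cv2.imread('side0.png')
print(a.shape)"
```

```text
scene [  70.32992886 -556.40840062  652.73792772] [-1.25410862e+02 -7.53934088e-02 -3.60574819e+01] 389.9170363695395
side [ 295.68580907  946.00156345 1396.3353437 ] [-1.45348035e+02  1.21913876e-01 -1.64339998e+02] 500.6483661907366
wrist [ 77.58344243 574.96118853 383.80199056] [1.63290923e+02 9.43061122e-02 7.40830473e+01] 298.97074375300645
rollers scene 0.88 [374. 292.] [ 462. -187.   50.]
rollers scene 0.37 [258. 202.] [419. 223.  50.]
rollers side 0.6 [360. 153.] [ 462. -199.   50.]
vial_middle scene 0.74 [376. 290.] [ 458. -194.   67.]
vial_middle side 0.61 [360. 154.] [ 457. -183.   67.]
pot_floor scene 0.85 [336. 234.] [533.  32.  16.]
pot_floor scene 0.29 [368. 283.] [ 491. -138.   16.]
pot_floor side 0.56 [320. 208.] [539.  42.  16.]
pot_shoulder scene 0.77 [332. 225.] [526.  37.  46.]
pot_shoulder side 0.6 [321. 202.] [539.  38.  46.]
pot_shoulder side 0.36 [360. 152.] [ 461. -207.   46.]
pot_shoulder side 0.33 [270. 288.] [600. 374.  46.]
clamp_handle side 0.86 [287. 147.] 
clamp_handle side 0.56 [325. 211.] 
clamp_hinge scene 0.81 [358. 199.] [596.  27. 100.]
clamp_hi
[... 629 characters left out ...]
_lid wrist 0.94 [283. 342.] [398. 418.   0.]
sample_vial scene 0.67 [368. 286.] [ 453. -178.   67.]
sample_vial side 0.44 [361. 156.] [ 453. -174.   67.]
roller_mixer scene 0.61 [372. 309.] [ 460. -188.    0.]
roller_mixer side 0.65 [360. 166.] [ 453. -182.    0.]
pot scene 0.72 [332. 238.] [526.  39.   0.]
pot side 0.72 [322. 207.] [539.  24.   0.]
beaker scene 0.63 [298. 179.] [609. 328.   0.]
beaker side 0.93 [270. 286.] [612. 349.   0.]
beaker side 0.21 [302. 187.] [626. -37.   0.]
timer side 0.68 [272. 287.] [605. 349.   0.]
timer side 0.41 [333. 277.] [437. 267.   0.]
small_vial scene 0.5 [416. 263.] [ 636. -147.    0.]
small_vial side 0.51 [306. 161.] [ 645. -154.   -0.]
(400, 640, 3)
```

View pics/scene0.png

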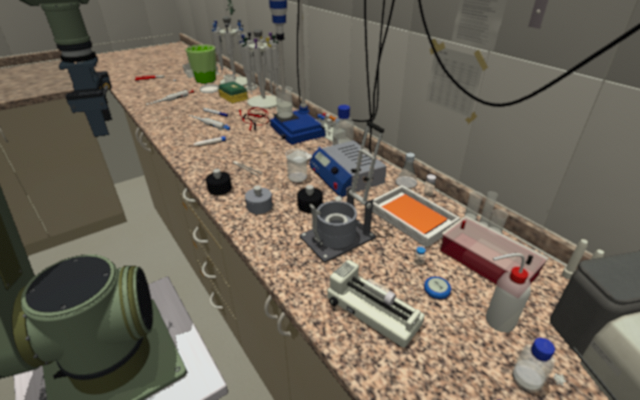

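View pics/side0.png

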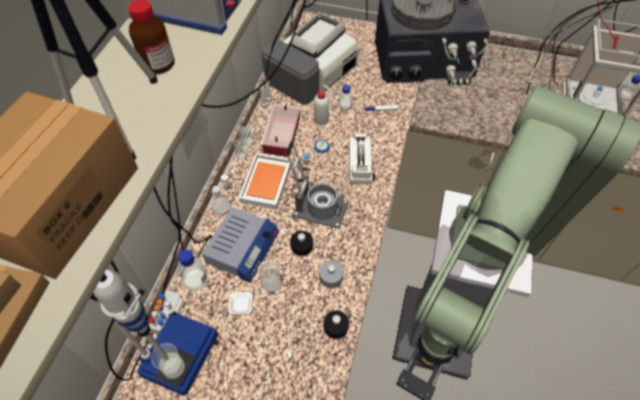

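Scene: the grey lid is at scene (259,200), the black look-alikes at (310,198) and (218,182). The pot is at (335,225), with its bail up at the rear. The mixer runs from (345,275) to (405,325) with the motor block at the far (+y) end, and the timer is at (437,287). The side view agrees: pot (321,200), mixer (360,158), grey lid (330,272).

```bash
python3 - <<'E'
from h import *
s=sensors.state(); print(s['ee_pos'],s['ee_rot'])
f=viewer.grab_frame('side'); g=viewer.grab_frame('scene')
for p in [(372,250),(400,180),(322,146),(306,158)]: print(p,atz(f,p,0).round())
for p in [(437,287),(421,251),(235,272)]: print(p,atz(g,p,0).round())
# camera mount in tool frame
w=viewer.grab_frame('wrist'); T=rot(s['ee_rot']); print(T.T@(w['position']-s['ee_pos']), T.T@rot(w['attitude']))
E
```

```text
[157.67110668 552.9810508  197.17268939] [ 1.79994273e+02 -1.00912992e-03  1.64085080e+02]
(372, 250) [340. 143.   0.]
(400, 180) [ 305. -158.    0.]
(322, 146) [ 609. -237.    0.]
(306, 158) [ 650. -166.    0.]
(437, 287) [ 616. -227.    0.]
(421, 251) [ 674. -126.    0.]
(235, 272) [277.  76.   0.]
[  83.046364     -0.62738033 -187.38933007] [[-3.93140471e-05 -9.57765011e-01 -2.87552051e-01]
 [ 9.99999996e-01 -1.39527546e-05 -9.02465715e-05]
 [ 8.24228653e-05 -2.87552054e-01  9.57765008e-01]]
```

step_arm --plan '[-2.46, -3.16, -0.3, 0, 0, 0, -2.46, -3.16, -0.3, 0, 0, 0, -2.46, -3.16, -0.3, 0, 0, 0, -2.46, -3.16, -0.3, 0, 0, 0, -2.46, -3.16, -0.3, 0, 0, 0]' --hand 6

```text
time_s: 2.97
ee_pos: [232.9, 365.6, 212.3]
ee_rot: [180.0, 0.0, 164.1]
force: [0.9, -0.5, -0.7]
gripper_width: 61.5
gripper_force: 0.0
```

step_arm --plan '[-2.46, -3.16, -0.3, 0, 0, 0, -2.46, -3.16, -0.3, 0, 0, 0, -2.46, -3.16, -0.3, 0, 0, 0, -2.46, -3.16, -0.3, 0, 0, 0, -2.46, -3.16, -0.3, 0, 0, 0]'

```text
time_s: 3.38
ee_pos: [307.8, 179.9, 227.6]
ee_rot: [179.9, 0.1, 164.1]
force: [-0.8, 0.5, 0.2]
gripper_width: 60.1
gripper_force: 0.0
```

step_arm --plan '[-2.46, -3.16, -0.3, 0, 0, 0, -2.46, -3.16, -0.3, 0, 0, 0, -2.46, -3.16, -0.3, 0, 0, 0, -2.46, -3.16, -0.3, 0, 0, 0, -2.46, -3.16, -0.3, 0, 0, 0]'

```text
time_s: 3.8
ee_pos: [382.8, -6.1, 242.7]
ee_rot: [180.0, 0.1, 164.1]
force: [0.9, 0.2, -1.8]
gripper_width: 59.7
gripper_force: 0.0
```

step_arm --plan '[-2.46, -3.16, -0.3, 0, 0, 0, -2.46, -3.16, -0.3, 0, 0, 0, -2.46, -3.16, -0.3, 0, 0, 0, -2.46, -3.16, -0.3, 0, 0, 0, -2.46, -3.16, -0.3, 0, 0, 0]'

```text
time_s: 4.22
ee_pos: [457.8, -191.9, 257.4]
ee_rot: [180.0, 0.0, 164.0]
force: [0.8, 0.0, 0.3]
gripper_width: 60.2
gripper_force: 0.0
```

step_arm --plan '[0, 0, 0, 0, 0, 0.1175, 0, 0, 0, 0, 0, 0.1175, 0, 0, 0, 0, 0, 0.1175, 0, 0, 0, 0, 0, 0.1175, 0, 0, 0, 0, 0, 0.1175]'

```text
time_s: 4.63
ee_pos: [457.5, -189.9, 257.1]
ee_rot: [180.0, -0.0, 130.1]
force: [0.3, 0.1, 0.4]
gripper_width: 60.3
gripper_force: 0.0
```

step_arm --plan '[0, 0, 0, 0, 0, 0.1175, 0, 0, 0, 0, 0, 0.1175, 0, 0, 0, 0, 0, 0.1175, 0, 0, 0, 0, 0, 0.1175, 0, 0, 0, 0, 0, 0.1175]'

```text
time_s: 5.05
ee_pos: [457.5, -189.7, 257.2]
ee_rot: [180.0, -0.0, 96.4]
force: [-0.7, 0.6, -0.8]
gripper_width: 59.7
gripper_force: 0.0
```

Very precise motion. Now look.

```bash
python3 - <<'E'
from h import *
w=viewer.grab_frame('wrist'); cv2.imwrite('pics/w1.png',w['img'][:,:,::-1])
print(w['position'])
for k,z in dict(vial_middle=67,sample_vial=67,rollers=50,roller_mixer=0).items():
    for d in viewer.pinpoint(k,w)[:2]: print(k,round(d['score'],2),np.round(d['location']),atz(w,d['location'],z).round(1))
E
```

```text
[ 446.8873019  -108.71735086  444.55909533]
vial_middle 0.83 [324. 180.] [ 458.6 -196.4   67. ]
sample_vial 0.57 [321. 160.] [ 451.4 -171.3   67. ]
rollers 0.79 [323. 173.] [ 456.  -191.4   50. ]
roller_mixer 0.9 [323. 167.] [ 456.1 -193.2    0. ]
```

View pics/w1.png

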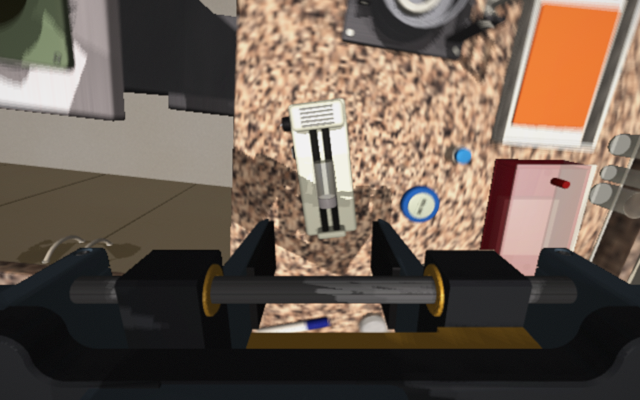

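The wrist view shows the mixer with its motor block at (318,113) and bearing block at (337,228). The vial runs from about (322,161) to its cap end at (328,208). Timer is at (420,204) and small vial at (462,156).

```bash
python3 - <<'E'
from h import *
w=viewer.grab_frame('wrist')
for p,z in [((318,114),72),((337,229),58),((322,161),67),((328,208),67),((321,130),50),((333,222),50)]: print(p,atz(w,p,z).round(1))
im=w['img'][95:245,270:400,::-1]
cv2.imwrite('pics/w1c.png',cv2.resize(im,None,fx=4,fy=4,interpolation=cv2.INTER_CUBIC))
E
```

```text
(318, 114) [ 441.1 -116.1   72. ]
(337, 229) [ 485.  -266.4   58. ]
(322, 161) [ 452.7 -172.7   67. ]
(328, 208) [ 468.2 -234.3   67. ]
(321, 130) [ 446.9 -135.8   50. ]
(333, 222) [ 478.8 -259.8   50. ]
```

View pics/w1c.png

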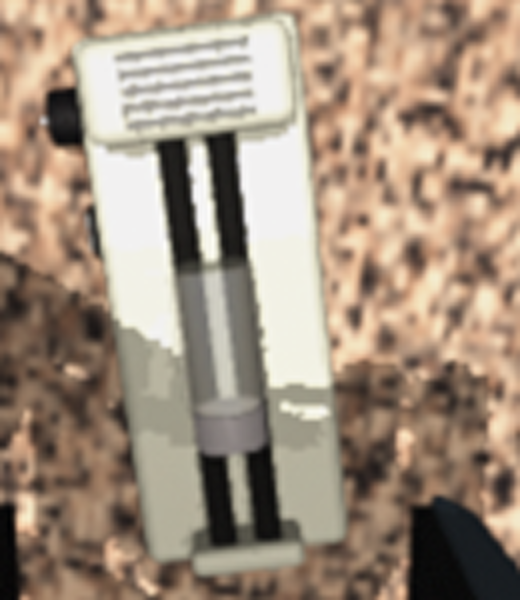

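step_arm --plan '[0, 0, 0, 0, 0, -0.075, 0, 0, 0, 0, 0, -0.075, 0, 0, 0, 0, 0.112, 0, 0, 0, 0, 0, 0.112, 0, 0, 0, 0, 0, 0.112, 0]'

```text
time_s: 5.77
ee_pos: [458.0, -189.4, 258.5]
ee_rot: [179.8, -19.4, 105.6]
force: [0.2, -1.0, -1.2]
gripper_width: 60.1
gripper_force: 0.0
```

step_arm --plan '[0, 0, 0, 0, 0.112, 0, 0, 0, 0, 0, 0.112, 0, 0, 0, 0, 0, 0.112, 0, 0, 0, 0, 0, 0.112, 0, 0, 0, 0, 0, 0, 0]'

```text
time_s: 6.18
ee_pos: [457.5, -192.2, 252.4]
ee_rot: [-179.6, -45.4, 104.9]
force: [-0.3, 0.2, -1.8]
gripper_width: 60.0
gripper_force: 0.0
```

```bash
cat >> h.py <<'E'
def go(X,s=None):
    s=s or sensors.state(); d=rot(s['ee_rot']).T@(np.array(X)-s['ee_pos'])/10
    print('cm in tool',d.round(2),'rows',np.ceil(np.linalg.norm(d)/4.17))
E
python3 - <<'E'
from h import *
s=sensors.state();print(np.round(s['qpos'],1),s['ee_pos'],s['ee_rot']); go([459,-197.6,130]); 
print(rot(s['ee_rot']).round(3))
w=viewer.grab_frame('wrist')
for k,z in dict(vial_middle=67).items():
    for d in viewer.pinpoint(k,w)[:2]: print(k,round(d['score'],2),np.round(d['location']),atz(w,d['location'],z).round(1))
E
```

```text
[-40.6  29.6  78.7  25.  109.9 -55.3] [ 457.45845078 -192.15965543  252.44634158] [-179.6359849   -45.35637735  104.94357781]
cm in tool [-9.11  0.06  8.2 ] rows 3.0
[[-0.181  0.965 -0.19 ]
 [ 0.679  0.262  0.686]
 [ 0.711 -0.004 -0.703]]
vial_middle 0.95 [326. 296.] [ 460.4 -197.3   67. ]
```

step_arm --plan '[-3.1, 0.02, 2.75, 0, 0, 0, -3.1, 0.02, 2.75, 0, 0, 0, -3, 0.02, 2.75, 0, 0, 0, 0, 0, 0, 0, 0, 0, 0, 0, 0, 0, 0, 0]'

```text
time_s: 6.7
ee_pos: [459.7, -194.9, 135.0]
ee_rot: [-180.0, -45.0, 105.4]
force: [-0.3, 0.0, 1.0]
gripper_width: 60.2
gripper_force: 0.0
```

```bash
python3 - <<'E'
from h import *
go([459,-195.6,63.5]); print(sensors.state()['ee_pos'])
E
```

```text
cm in tool [-5.09 -0.08  5.02] rows 2.0
[ 459.67761396 -194.92559068  134.96995943]
```

step_arm --plan '[-1.7, -0.03, 1.7, 0, 0, 0, -1.7, -0.03, 1.7, 0, 0, 0, -1.0, -0.02, 1.0, 0, 0, 0, -0.69, 0, 0.62, 0, 0, 0, 0, 0, 0, 0, 0, 0]'

```text
time_s: 7.12
ee_pos: [459.6, -196.9, 62.8]
ee_rot: [180.0, -44.9, 105.4]
force: [0.8, 0.4, 0.5]
gripper_width: 60.0
gripper_force: 0.0
```

step_arm --plan '[0, 0, 0, 0, 0, 0, 0, 0, 0, 0, 0, 0, 0, 0, 0, 0, 0, 0, 0, 0, 0, 0, 0, 0, 0, 0, 0, 0, 0, 0]' --hand 1.5 --newtons 12

```text
time_s: 7.53
ee_pos: [459.5, -197.1, 62.8]
ee_rot: [179.9, -44.9, 105.4]
force: [0.3, -0.2, -0.2]
gripper_width: 29.4
gripper_force: 0.0
```

step_arm --plan '[0, 0, 0, 0, 0, 0, 0, 0, 0, 0, 0, 0, 0, 0, 0, 0, 0, 0]'

```text
time_s: 7.78
ee_pos: [459.9, -197.0, 62.7]
ee_rot: [179.9, -44.9, 105.4]
force: [2.1, -0.6, 2.4]
gripper_width: 25.4
gripper_force: 12.0
```

step_arm --plan '[0.8, 0, -0.8, 0, 0, 0, 1.5, 0, -1.5, 0, 0, 0, 2, 0, -2, 0, 0, 0, 2, 0, -2, 0, 0, 0, 1.5, 0, -1.5, 0, 0, 0]'

```text
time_s: 8.2
ee_pos: [459.0, -197.0, 175.0]
ee_rot: [180.0, -44.9, 105.4]
force: [0.9, 0.0, -1.0]
gripper_width: 25.2
gripper_force: 11.9
```

```bash
python3 - <<'E'
from h import *
s=sensors.state(); print(s['ee_pos'],s['gripper_width'],s['gripper_force'],s['force'])
w=viewer.grab_frame('wrist'); cv2.imwrite('pics/w2.png',cv2.resize(w['img'][200:400,160:480,::-1],None,fx=2.5,fy=2.5,interpolation=cv2.INTER_CUBIC))
T=rot(s['ee_rot'])
print(proj(w,np.array(s['ee_pos'])-5*T[:,2]))
for k in ['vial_middle','sample_vial']:
    for d in viewer.pinpoint(k,w)[:2]: print(k,round(d['score'],2),np.round(d['location']))
E
```

```text
[ 458.96832781 -197.00906946  174.99747456] 25.202835669844212 11.859097897031461 [ 0.92872155  0.03187454 -1.01334117]
(np.float64(325.15332721657217), np.float64(237.04900331005206))
vial_middle 0.6 [323. 236.]
sample_vial 0.66 [323. 232.]
sample_vial 0.64 [323. 199.]
```

View pics/w2.png

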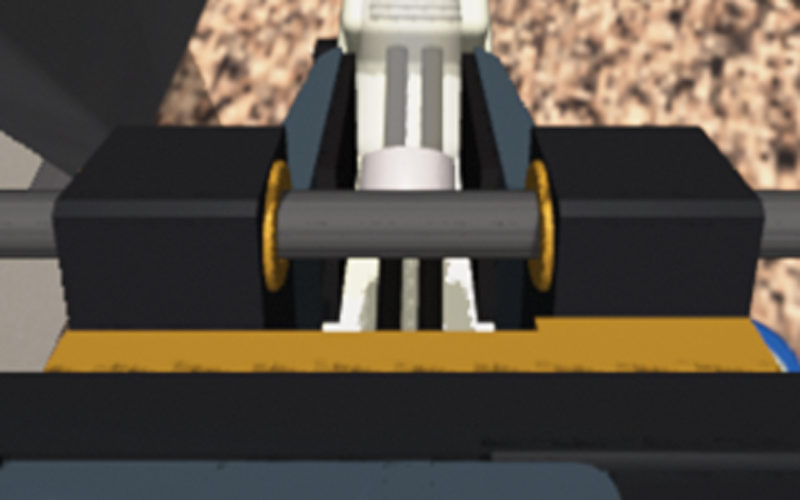

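step_arm --plan '[0.6, 0, -0.6, 0, -0.112, 0, 0.6, 0, -0.6, 0, -0.112, 0, 0.5, 0, -0.7, 0, -0.112, 0, 0, 0, 0, 0, -0.112, 0, 0, 0, 0, 0, -0.112, 0]'

```text
time_s: 8.77
ee_pos: [458.6, -195.9, 198.0]
ee_rot: [-180.0, -12.5, 105.3]
force: [0.5, 0.3, -1.3]
gripper_width: 25.3
gripper_force: 11.9
```

step_arm --plan '[0, 0, 0, 0, -0.112, 0, 0, 0, 0, 0, -0.112, 0, 0, 0, 0, 0, -0.112, 0, 0, 0, 0, 0, -0.112, 0, 0, 0, 0, 0, -0.112, 0]'

```text
time_s: 9.18
ee_pos: [458.2, -195.4, 197.9]
ee_rot: [180.0, 19.5, 105.4]
force: [-0.3, -0.7, -0.4]
gripper_width: 25.1
gripper_force: 11.9
```

```bash
python3 - <<'E'
from h import *
s=sensors.state();print(np.round(s['qpos'],1),s['ee_pos'],s['ee_rot'],s['gripper_width'])
E
```

```text
[-12.4   6.5 108.4 -20.5  57.5 -17.8] [ 458.17750305 -195.35766721  197.85517849] [179.9899788   19.52629581 105.37844909] 25.100420818171322
```

step_arm --plan '[0, 0, 0, 0, -0.112, 0, 0, 0, 0, 0, -0.112, 0, 0, 0, 0, 0, -0.112, 0, 0, 0, 0, 0, -0.108, 0, 0, 0, 0, 0, 0, 0]'

```text
time_s: 9.6
ee_pos: [455.9, -193.2, 193.8]
ee_rot: [-179.2, 44.4, 106.2]
force: [-0.8, -0.3, -1.7]
gripper_width: 25.4
gripper_force: 11.9
```

```bash
python3 - <<'E'
from h import *
s=sensors.state();print(np.round(s['qpos'],1),s['ee_pos'],s['ee_rot'],s['gripper_width'])
go([372,-50,90]);T=rot(s['ee_rot']);print(T.round(3))
for n in ['scene','side']:
    f=viewer.grab_frame(n)
    print([(np.round(d['location']),round(d['score'],2)) for d in viewer.pinpoint('vial_middle',f)[:2]],proj(f,s['ee_pos']-5*T[:,2]))
    if n=='scene': p=proj(f,s['ee_pos']); c,r=int(p[0]),int(p[1]); cv2.imwrite('pics/s3.png',cv2.resize(f['img'][r-60:r+60,c-80:c+80,::-1],None,fx=4,fy=4,interpolation=cv2.INTER_CUBIC))
E
```

```text
[  4.9   8.2 120.5 -55.2  57.1  23.1] [ 455.92751929 -193.1692584   193.84620746] [-179.20502397   44.43603125  106.1906168 ] 25.373015026508213
cm in tool [18.76 -4.12 -3.79] rows 5.0
[[-0.199  0.963  0.182]
 [ 0.686  0.269 -0.676]
 [-0.7   -0.01  -0.714]]
[(array([378., 237.]), 0.72), (array([257., 204.]), 0.23)] (np.float64(378.45415620742295), np.float64(238.4951074444078))
[] (np.float64(364.264532257415), np.float64(125.98010996369139))
```

View pics/s3.png

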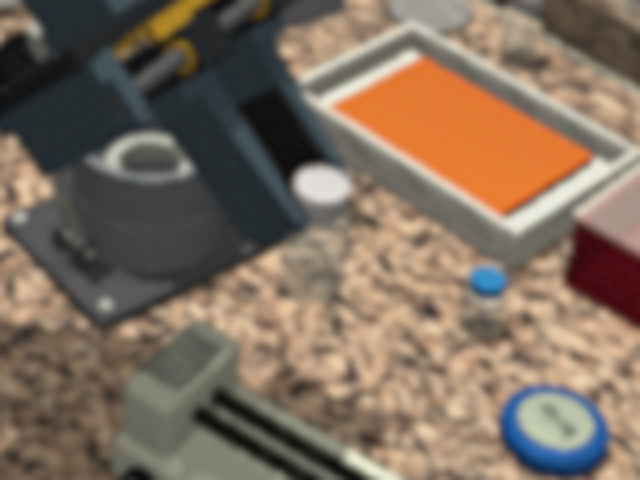

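The vial is held upright with the cap up (white cap at crop (322,185)). Moving it to the standing spot.

step_arm --plan '[3.1, -0.69, -0.63, 0, 0, 0, 3.1, -0.69, -0.63, 0, 0, 0, 3.1, -0.69, -0.63, 0, 0, 0, 3.1, -0.69, -0.63, 0, 0, 0, 3.1, -0.69, -0.63, 0, 0, 0]'

```text
time_s: 10.22
ee_pos: [390.5, -76.3, 111.9]
ee_rot: [179.8, 44.4, 105.0]
force: [0.0, 0.5, 0.2]
gripper_width: 25.4
gripper_force: 11.9
```

step_arm --plan '[3.1, -0.69, -0.63, 0, 0, 0, 0, 0, 0, 0, 0, 0, 0, 0, 0, 0, 0, 0]'

```text
time_s: 10.47
ee_pos: [377.5, -52.5, 94.7]
ee_rot: [-179.9, 44.4, 105.4]
force: [-0.5, 0.2, 0.3]
gripper_width: 25.2
gripper_force: 11.9
```

```bash
python3 - <<'E'
from h import *
s=sensors.state();print(np.round(s['qpos'],1),s['ee_pos'],s['ee_rot'],s['gripper_width'])
T=rot(s['ee_rot']);print(T.round(3))
fs=[viewer.grab_frame(n) for n in ['scene','side']]
for k in ['vial_middle','sample_vial']:
  r=[]
  for f in fs:
    ds=viewer.pinpoint(k,f); print([(np.round(d['location']),round(d['score'],2)) for d in ds[:3]],np.round(proj(f,s['ee_pos']-5*T[:,2])))
    if ds: r.append(ray(f,ds[0]['location']))
  if len(r)==2: print(tri(r))
E
```

```text
[ 28.9  15.5 131.7 -52.4  59.3  52.1] [377.48362059 -52.51675055  94.7148782 ] [-179.91725185   44.42830346  105.44073534] 25.177904729112896
[[-0.19   0.964  0.185]
 [ 0.688  0.265 -0.675]
 [-0.7   -0.001 -0.714]]
[(array([296., 254.]), 0.92)] [300. 253.]
[] [376. 183.]
[(array([300., 266.]), 0.7)] [300. 253.]
[] [376. 183.]
```

step_arm --plan '[1.45, 0, 1.45, 0, -0.012, 0, 1.45, 0, 1.45, 0, 0, 0, 1.45, 0, 1.45, 0, 0, 0, 0, 0, 0, 0, 0, 0, 0, 0, 0, 0, 0, 0]'

```text
time_s: 11.18
ee_pos: [376.5, -53.5, 33.3]
ee_rot: [-179.8, 45.2, 105.4]
force: [0.5, 0.3, -0.5]
gripper_width: 25.5
gripper_force: 11.9
```

step_arm --plan '[0.14, 0, 0.14, 0, 0, 0, 0.14, 0, 0.14, 0, 0, 0, 0, 0, 0, 0, 0, 0]'

```text
time_s: 11.43
ee_pos: [377.0, -52.7, 29.7]
ee_rot: [179.9, 45.1, 105.2]
force: [-0.8, -0.2, -1.5]
gripper_width: 25.5
gripper_force: 11.9
```

step_arm --plan '[0.14, 0, 0.14, 0, 0, 0, 0, 0, 0, 0, 0, 0]'

```text
time_s: 11.6
ee_pos: [376.8, -52.7, 27.4]
ee_rot: [180.0, 45.1, 105.3]
force: [0.6, 0.6, -0.2]
gripper_width: 25.7
gripper_force: 11.9
```

step_arm --plan '[0.1, 0, 0.1, 0, 0, 0, 0, 0, 0, 0, 0, 0]'

```text
time_s: 11.77
ee_pos: [376.6, -52.8, 25.8]
ee_rot: [-180.0, 45.1, 105.4]
force: [-0.4, -0.2, -0.0]
gripper_width: 25.6
gripper_force: 11.9
```

step_arm --plan '[0.1, 0, 0.1, 0, 0, 0, 0, 0, 0, 0, 0, 0]'

```text
time_s: 11.93
ee_pos: [377.2, -53.4, 25.4]
ee_rot: [-180.0, 45.3, 105.4]
force: [-0.5, 2.1, 7.0]
gripper_width: 25.3
gripper_force: 12.3
```

step_arm --plan '[0.1, 0, 0.1, 0, 0, 0, 0, 0, 0, 0, 0, 0]'

```text
time_s: 12.1
ee_pos: [377.6, -54.0, 25.2]
ee_rot: [180.0, 45.5, 105.4]
force: [-1.1, 3.1, 13.7]
gripper_width: 25.6
gripper_force: 12.6
```

step_arm --plan '[-0.12, 0, -0.12, 0, 0, 0, 0, 0, 0, 0, 0, 0]'

```text
time_s: 12.27
ee_pos: [377.1, -52.9, 25.3]
ee_rot: [180.0, 45.2, 105.3]
force: [0.5, 1.3, 4.9]
gripper_width: 25.2
gripper_force: 12.1
```

step_arm --plan '[0, 0, 0, 0, 0, 0, 0, 0, 0, 0, 0, 0, 0, 0, 0, 0, 0, 0, 0, 0, 0, 0, 0, 0]' --hand 5.5

```text
time_s: 12.6
ee_pos: [376.4, -52.8, 24.4]
ee_rot: [-179.9, 45.1, 105.4]
force: [-0.5, -0.6, -0.6]
gripper_width: 49.4
gripper_force: 0.0
```

step_arm --plan '[0, 0, -2, 0, 0, 0, 0, 0, -3, 0, 0, 0, -1, 0, -4, 0, 0, 0, -1, 0, -4, 0, 0, 0, -1, 0, -4, 0, 0, 0]'

```text
time_s: 13.02
ee_pos: [349.3, 43.6, 167.2]
ee_rot: [-179.8, 45.1, 105.5]
force: [1.3, 0.3, -0.1]
gripper_width: 55.4
gripper_force: 0.0
```

```bash
python3 - <<'E'
from h import *
s=sensors.state();print(np.round(s['qpos'],1),s['ee_pos'],s['ee_rot'],s['gripper_width'])
fs=[viewer.grab_frame(n) for n in ['scene','side','wrist']]
for k,z in [('vial_middle',28),('sample_vial',0)]:
  r=[]
  for f in fs:
    ds=viewer.pinpoint(k,f); print(k,[(np.round(d['location']),round(d['score'],2),atz(f,d['location'],z).round()) for d in ds[:3]])
E
```

```text
[ 43.5  11.3 122.1 -40.   76.   48.6] [349.26233007  43.63299698 167.1563988 ] [-179.82754046   45.12019487  105.45966434] 55.40111872882435
vial_middle [(array([299., 275.]), 0.57, array([376., -40.,  28.])), (array([335., 225.]), 0.21, array([545.,  51.,  28.]))]
vial_middle [(array([376., 196.]), 0.45, array([369., -50.,  28.]))]
vial_middle [(array([320., 151.]), 0.89, array([374., -43.,  28.]))]
sample_vial [(array([302., 285.]), 0.55, array([380., -47.,   0.])), (array([317., 211.]), 0.37, array([561., 154.,   0.]))]
sample_vial [(array([321., 201.]), 0.47, array([546.,   1.,   0.])), (array([375., 198.]), 0.4, array([374., -59.,   0.])), (array([331., 276.]), 0.3, array([444., 268.,   0.]))]
sample_vial [(array([320., 135.]), 0.94, array([375., -48.,  -0.])), (array([343., 222.]), 0.71, array([ 488., -293.,    0.])), (array([320., 152.]), 0.41, array([385., -81.,   0.]))]
```

step_arm --plan '[0, 0, 0, 0, 0.112, 0, 0, 0, 0, 0, 0.112, 0, 0, 0, 0, 0, 0.112, 0, 0, 0, 0, 0, 0.112, 0, 0, 0, 0, 0, 0.112, 0]'

```text
time_s: 13.88
ee_pos: [350.4, 43.0, 165.9]
ee_rot: [180.0, 12.8, 105.4]
force: [-1.2, 1.2, -0.0]
gripper_width: 55.0
gripper_force: 0.0
```

step_arm --plan '[0, 0, 0, 0, 0.112, 0, 0, 0, 0, 0, 0.115, 0, 0, 0, -0.8, 0, 0, -0.119, 0, 0, -0.8, 0, 0, -0.119, 0, 0, -0.8, 0, 0, -0.119]'

```text
time_s: 14.3
ee_pos: [349.7, 41.3, 189.0]
ee_rot: [-179.8, -0.0, 125.9]
force: [-0.3, -0.2, 0.8]
gripper_width: 54.7
gripper_force: 0.0
```

step_arm --plan '[0, 0, 0, 0, 0, -0.119, 0, 0, 0, 0, 0, -0.119, 0, 0, 0, 0, 0, -0.119, 0, 0, 0, 0, 0, -0.119, 0, 0, 0, 0, 0, -0.119]'

```text
time_s: 14.72
ee_pos: [349.6, 42.4, 188.7]
ee_rot: [-179.8, -0.1, 160.1]
force: [-0.6, 0.9, 0.3]
gripper_width: 55.1
gripper_force: 0.0
```

step_arm --plan '[0, 0, 0, 0, 0, -0.119, 0, 0, 0, 0, 0, -0.119, 0, 0, 0, 0, 0, -0.119, 0, 0, 0, 0, 0, 0]'

```text
time_s: 15.05
ee_pos: [349.7, 42.5, 188.8]
ee_rot: [-179.9, -0.2, -179.6]
force: [0.4, 0.0, 0.6]
gripper_width: 54.9
gripper_force: 0.0
```

```bash
python3 - <<'E'
from h import *
s=sensors.state();print(np.round(s['qpos'],1),s['ee_pos'],s['ee_rot'],s['gripper_width'])
fs=[viewer.grab_frame(n) for n in ['scene','side','wrist']]
for k,z in [('vial_middle',28),('sample_vial',0),('pot_shoulder',46),('pot_floor',16),('clamp_hinge',100),('catch_tip',106),('clamp_handle',None),('lid_knob',57)]:
  r=[]
  for f in fs:
    ds=viewer.pinpoint(k,f); print(k,[(np.round(d['location']),round(d['score'],2),atz(f,d['location'],z).round() if z is not None else '') for d in ds[:3]])
    if ds and f is not fs[2]: r.append(ray(f,ds[0]['location']))
  if len(r)==2: print(tri(r)[0].round(),tri(r)[1])
E
```

```text
[ 5.100e+00 -1.800e+00  1.155e+02 -1.000e-01  6.650e+01 -8.520e+01] [349.70211679  42.48257976 188.807237  ] [-1.79904617e+02 -1.68776733e-01 -1.79617239e+02] 54.93909476908182
vial_middle [(array([299., 276.]), 0.54, array([376., -43.,  28.]))]
vial_middle [(array([376., 201.]), 0.59, array([367., -28.,  28.])), (array([302., 182.]), 0.47, array([628., -37.,  28.]))]
vial_middle [(array([250., 197.]), 0.87, array([370., -46.,  28.]))]
[373. -37.  20.] [6.4, 6.4]
sample_vial [(array([303., 286.]), 0.83, array([379., -50.,   0.])), (array([333., 226.]), 0.47, array([557.,  77.,   0.])), (array([296., 179.]), 0.46, array([603., 330.,   0.]))]
sample_vial [(array([375., 195.]), 0.47, array([375., -73.,   0.]))]
sample_vial [(array([256., 192.]), 0.75, array([371., -45.,   0.]))]
[373. -62.  14.] [0.9, 0.9]
pot_shoulder [(array([336., 224.]), 0.9, array([535.,  35.,  46.])), (array([375., 292.]), 0.28, array([ 467., -185.,   46.])), (array([351., 172.]), 0.18, array([722., 204.,  46.]))]
pot_shoulder [(array([323., 202.]), 0.58, array([532.,  37.,  46.]))]
pot_shoulder [(array([489., 241
[... 1115 characters left out ...]
ray([286., 146.]), 0.64, ''), (array([320., 143.]), 0.36, '')]
clamp_handle [(array([256., 193.]), 0.55, '')]
[646.  33. 278.] [4.5, 4.5]
lid_knob [(array([216., 171.]), 0.76, array([392., 428.,  57.])), (array([256., 194.]), 0.7, array([430., 251.,  57.])), (array([308., 189.]), 0.7, array([556., 188.,  57.]))]
lid_knob [(array([339., 317.]), 0.83, array([382., 412.,  57.])), (array([330., 273.]), 0.71, array([444., 285.,  57.])), (array([301., 238.]), 0.61, array([560., 194.,  57.]))]
lid_knob [(array([516., 265.]), 0.87, array([446., 273.,  57.])), (array([145., 339.]), 0.58, array([ 554., -188.,   57.])), (array([318., 325.]), 0.22, array([531.,  36.,  57.]))]
[385. 414.  65.] [2.9, 2.9]
```

step_arm --plan '[-0.8, -3.0, 1.3, 0, 0, 0, -0.8, -3.0, 1.3, 0, 0, 0, -0.8, -3.0, 1.3, 0, 0, 0, 0, 0, 0, 0, 0, 0, 0, 0, 0, 0, 0, 0]'

```text
time_s: 16.82
ee_pos: [374.6, -47.6, 150.4]
ee_rot: [-180.0, -0.1, -179.9]
force: [0.0, 0.3, 0.1]
gripper_width: 54.9
gripper_force: 0.0
```

```bash
python3 - <<'E'
from h import *
s=sensors.state();print(s['ee_pos'],s['ee_rot'])
f=viewer.grab_frame('wrist')
for k,z in [('vial_middle',28),('sample_vial',0)]:
    ds=viewer.pinpoint(k,f); print(k,[(np.round(d['location']),round(d['score'],2),atz(f,d['location'],z).round()) for d in ds[:3]])
ds=viewer.boxes_of('sample_vial',f);print(ds[:2])
p=proj(f,[374,-48,60]);print(p, proj(f,[374,-48,0]))
c,r=int(p[0]),int(p[1]);cv2.imwrite('pics/w4.png',cv2.resize(f['img'][max(0,r-75):r+75,c-100:c+100,::-1],None,fx=4,fy=4,interpolation=cv2.INTER_CUBIC)); print(c-100,max(0,r-75))
E
```

```text
[374.58905746 -47.64141503 150.37995534] [-1.79972036e+02 -1.17621050e-01 -1.79863593e+02]
vial_middle [(array([325., 188.]), 0.6, array([373., -46.,  28.]))]
sample_vial [(array([325., 179.]), 0.68, array([370., -45.,   0.]))]
[{'location': [325.2, 191.5], 'score': 0.76}]
(np.float64(322.7754285109277), np.float64(197.53811768195283)) (np.float64(322.8133468419887), np.float64(182.88849985087774))
222 122
```

View pics/w4.png

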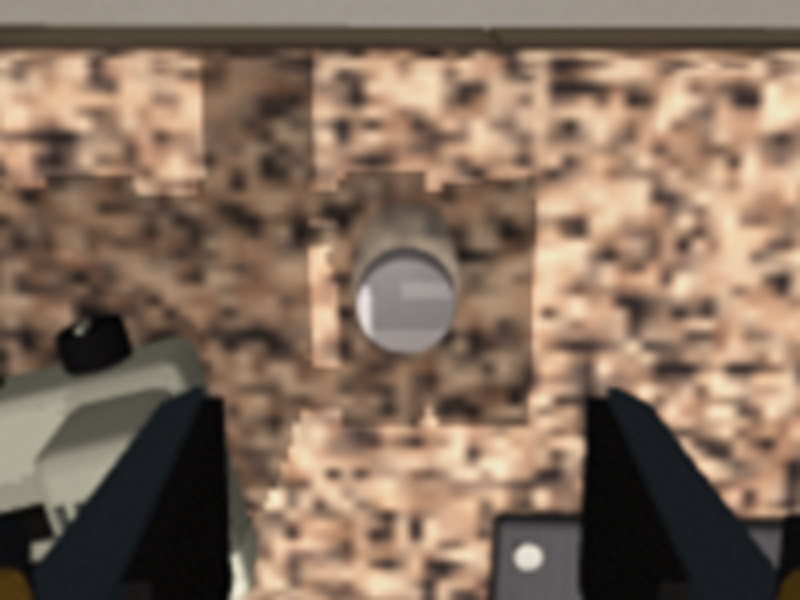

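The cap centre is at pixel (323.5,197), so the vial stands at about (374,-47.5), directly under the tool. Descend and grip the cap.

step_arm --plan '[0.04, 0.01, 2.8, 0, 0, 0, 0.04, 0.01, 2.8, 0, 0, 0, 0, 0, 1.9, 0, 0, 0, 0, 0, 0.9, 0, 0, 0, 0, 0, 0, 0, 0, 0]'

```text
time_s: 17.43
ee_pos: [372.5, -45.6, 65.7]
ee_rot: [-180.0, -0.2, -179.6]
force: [0.2, 0.4, -0.0]
gripper_width: 54.7
gripper_force: 0.0
```

step_arm --plan '[0, 0, 0, 0, 0, 0, 0, 0, 0, 0, 0, 0, 0, 0, 0, 0, 0, 0, 0, 0, 0, 0, 0, 0, 0, 0, 0, 0, 0, 0]' --hand 1.2 --newtons 15

```text
time_s: 17.85
ee_pos: [374.6, -46.8, 67.6]
ee_rot: [-179.9, 0.1, -179.7]
force: [-0.5, 0.7, 0.6]
gripper_width: 24.7
gripper_force: 0.0
```

step_arm --plan '[0, 0, 0, 0, 0, 0, 0, 0, 0, 0, 0, 0]'

```text
time_s: 18.02
ee_pos: [374.2, -46.8, 67.2]
ee_rot: [-179.9, 0.0, -179.7]
force: [-0.7, -0.4, -0.1]
gripper_width: 12.7
gripper_force: 0.0
```

```bash
python3 - <<'E'
from h import *
s=sensors.state();print(s['ee_pos'],s['gripper_width'],s['gripper_force'])
fs=[viewer.grab_frame(n) for n in ['wrist','scene','side']]
o=[]
for f,X in zip(fs,[[374,-47,40]]*3):
    for k in ['sample_vial','vial_middle']: print([(np.round(d['location']),round(d['score'],2)) for d in viewer.pinpoint(k,f)[:2]])
    c,r=map(int,proj(f,X)); print(c,r); o.append(cv2.resize(f['img'][max(0,r-50):max(0,r-50)+100,c-44:c+44,::-1],(264,300),interpolation=cv2.INTER_CUBIC))
cv2.imwrite('pics/m5.png',np.hstack(o))
E
```

```text
[374.23081158 -46.79826886  67.15300147] 12.66469509291833 0.0
[(array([325., 203.]), 0.85)]
[(array([318., 215.]), 0.97), (array([172., 287.]), 0.75)]
322 221
[(array([304., 286.]), 0.63), (array([362., 175.]), 0.53)]
[(array([298., 274.]), 0.6)]
299 273
[(array([374., 200.]), 0.6)]
[(array([375., 197.]), 0.58)]
375 193
```

View pics/m5.png

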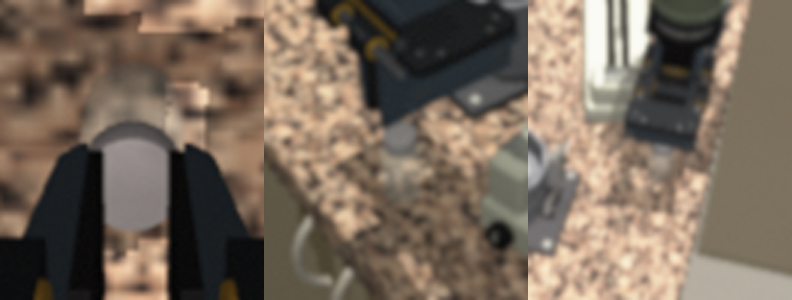

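```bash
python3 - <<'E'
from h import *
print(env.finger_overhang, sensors.state()['force'])
f=viewer.grab_frame('wrist')
cv2.imwrite('pics/w6.png',cv2.resize(f['img'][170:290,240:400,::-1],None,fx=5,fy=5,interpolation=cv2.INTER_CUBIC))
s=sensors.state();T=rot(s['ee_rot'])
for X in ([0,6,14],[0,-6,14],[16,6,14],[16,-6,14]): print(np.round(proj(f,s['ee_pos']+T@np.array(X))))
for X in ([374,-35.5,60],[374,-59.5,60],[362,-47.5,60],[386,-47.5,60]): print(np.round(proj(f,X)))
E
```

```text
14.0 [-0.30753479 -0.27833374  0.4593396 ]
[331. 228.]
[315. 228.]
[332. 207.]
[315. 207.]
[339. 232.]
[305. 232.]
[322. 216.]
[322. 247.]
```

View pics/w6.png

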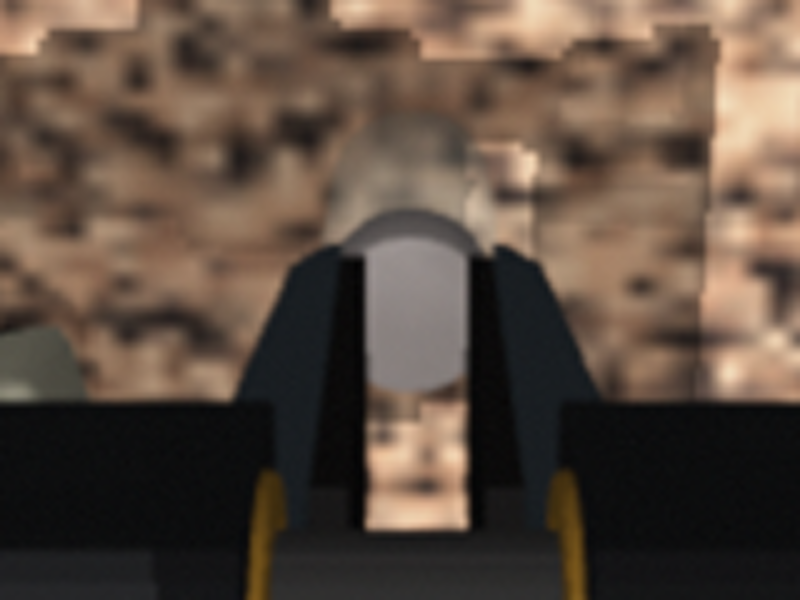

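step_arm --plan '[0, 0, 0, 0, 0, 0, 0, 0, 0, 0, 0, 0, 0, 0, 0, 0, 0, 0, 0, 0, 0, 0, 0, 0, 0, 0, 0, 0, 0, 0]' --hand 4.5 --newtons 5

```text
time_s: 18.93
ee_pos: [374.1, -46.8, 66.9]
ee_rot: [-179.9, -0.0, -179.7]
force: [0.4, 0.4, 0.1]
gripper_width: 42.3
gripper_force: 0.0
```

step_arm --plan '[0, -0.05, 0.6, 0, 0, 0, 0, 0, 0.6, 0, 0, 0, 0, 0, 0, 0, 0, 0]'

```text
time_s: 19.18
ee_pos: [373.0, -47.1, 53.7]
ee_rot: [-180.0, -0.2, -179.7]
force: [-0.7, -0.0, -0.2]
gripper_width: 45.2
gripper_force: 0.0
```

step_arm --plan '[0, 0, 0, 0, 0, 0, 0, 0, 0, 0, 0, 0, 0, 0, 0, 0, 0, 0, 0, 0, 0, 0, 0, 0, 0, 0, 0, 0, 0, 0]' --hand 1.8

```text
time_s: 19.6
ee_pos: [374.2, -47.3, 55.1]
ee_rot: [-179.9, 0.0, -179.7]
force: [0.1, -0.2, -0.1]
gripper_width: 18.2
gripper_force: 0.0
```

step_arm --plan '[0, 0, 0, 0, 0, 0, 0, 0, 0, 0, 0, 0, 0, 0, 0, 0, 0, 0, 0, 0, 0, 0, 0, 0, 0, 0, 0, 0, 0, 0]' --hand 4.5

```text
time_s: 20.02
ee_pos: [374.1, -47.3, 55.0]
ee_rot: [-179.9, -0.0, -179.7]
force: [-0.6, -0.0, 0.4]
gripper_width: 44.6
gripper_force: 0.0
```

step_arm --plan '[0, 0, 0.5, 0, 0, 0, 0, 0, 0.3, 0, 0, 0, 0, 0, 0, 0, 0, 0]'

```text
time_s: 20.27
ee_pos: [373.4, -47.1, 46.2]
ee_rot: [-180.0, -0.1, -179.7]
force: [-0.2, -0.3, -0.4]
gripper_width: 44.7
gripper_force: 0.0
```

step_arm --plan '[0, 0, 0, 0, 0, 0, 0, 0, 0, 0, 0, 0, 0, 0, 0, 0, 0, 0, 0, 0, 0, 0, 0, 0, 0, 0, 0, 0, 0, 0]' --hand 1.8

```text
time_s: 20.68
ee_pos: [374.2, -47.3, 47.0]
ee_rot: [-179.9, 0.0, -179.7]
force: [0.3, 0.2, 0.4]
gripper_width: 18.7
gripper_force: 0.0
```

```bash
python3 - <<'E'
from h import *
f=viewer.grab_frame('wrist'); s=sensors.state(); print(s['ee_pos'],s['gripper_width'],s['gripper_force'])
g=cv2.cvtColor(f['img'],cv2.COLOR_RGB2GRAY)[180:300:3,270:376:1]
for i,r in enumerate(g): print(180+3*i,''.join(' .:-=+*#%@'[int(v)//26] for v in r))
cv2.imwrite('pics/w7.png',f['img'][:,:,::-1])
fs=[viewer.grab_frame(n) for n in ['scene','side']]
for k in ['vial_middle','sample_vial']:
    for F in [f]+fs: print(k,[(np.round(d['location']),round(d['score'],2)) for d in viewer.pinpoint(k,F)[:2]])
for F in [f]+fs: print(np.round(proj(F,[374,-47,28])),np.round(proj(F,[374,-47,60])))
cv2.imwrite('pics/sc7.png',fs[0]['img'][:,:,::-1]); cv2.imwrite('pics/si7.png',fs[1]['img'][:,:,::-1])
E
```

```text
[374.16761659 -47.27849045  47.01618495] 17.860088329495344 0.0
180 ====---::::---=-------------------------:::::::::::::::::::::::-=+****#######%%%##########**+++++***#####*
183 --::.:::-----------======------:::::............:::---------:::=+++**++===++*************+=::::::--====+++
186 --:....::::-----------------------::::::::::::::----------------------:::::::::::::-----------------------
189 --:::::::::---===--:::::::-----------------------=======---======-------::::....:::-----=========--::::...
192 ===-----------------------------------=====--------===-------==----::-----------------::::--====---:------
195 ======================-----======------------:::--------------+*++====+*********##+===-======++===--======
198 ===++++======----=====---:::-----:::::-------:::::------::-------:::-----==============+++++++++=====+++++
201 --========----::----=--::.........::::---=----::-------------::----==============---==++++++++++++=+++++++
204 .::---------::...:::::::::.......::---------------------=----:::----------======------:::---======--------
207 .::--======--:......::---==--::::
[... 3085 characters left out ...]
-:.::.::....:.:::.::...:.....:...:......:.......:.....::::..:::..::.::..:.:..:....:.::-=:       
294        .-=-:...................................................................................:==-.      
297        .---:....................:...............:.............:............:....:.....:.......::-=:.      
vial_middle [(array([323., 224.]), 0.86)]
vial_middle [(array([297., 276.]), 0.74)]
vial_middle [(array([376., 196.]), 0.42)]
sample_vial [(array([324., 216.]), 0.96)]
sample_vial [(array([300., 287.]), 0.75), (array([357., 201.]), 0.65)]
sample_vial [(array([372., 202.]), 0.63), (array([328., 272.]), 0.38)]
[324. 225.] [324. 244.]
[299. 277.] [299. 267.]
[375. 196.] [376. 190.]
```

step_arm --plan '[0, 0, 0, 0, 0, 0, 0, 0, 0, 0, 0, 0, 0, 0, 0, 0, 0, 0, 0, 0, 0, 0, 0, 0, 0, 0, 0, 0, 0, 0]' --hand 4.2

```text
time_s: 21.55
ee_pos: [374.1, -47.3, 47.0]
ee_rot: [-179.9, -0.0, -179.7]
force: [0.2, -0.1, 0.8]
gripper_width: 41.7
gripper_force: 0.0
```

step_arm --plan '[0, 0, 0.3, 0, 0, 0, 0, 0, 0.3, 0, 0, 0, 0, 0, 0, 0, 0, 0]'

```text
time_s: 21.8
ee_pos: [373.6, -47.2, 40.3]
ee_rot: [-179.9, -0.1, -179.7]
force: [-0.4, 0.6, -1.2]
gripper_width: 42.0
gripper_force: 0.0
```

step_arm --plan '[0, 0, 0, 0, 0, 0, 0, 0, 0, 0, 0, 0, 0, 0, 0, 0, 0, 0, 0, 0, 0, 0, 0, 0, 0, 0, 0, 0, 0, 0]' --hand 1.8

```text
time_s: 22.22
ee_pos: [374.1, -47.3, 41.0]
ee_rot: [-179.9, -0.0, -179.7]
force: [-0.2, 0.2, -0.1]
gripper_width: 23.6
gripper_force: 5.0
```

step_arm --plan '[0, 0, 0, 0, 0, 0, 0, 0, 0, 0, 0, 0, 0, 0, 0, 0, 0, 0]' --hand 3.8

```text
time_s: 22.47
ee_pos: [374.1, -47.3, 41.0]
ee_rot: [-179.9, -0.0, -179.7]
force: [-0.0, -0.1, -0.0]
gripper_width: 37.6
gripper_force: 0.0
```

step_arm --plan '[0, 0, 0.3, 0, 0, 0, 0, 0, 0, 0, 0, 0]'

```text
time_s: 22.63
ee_pos: [373.8, -47.2, 37.6]
ee_rot: [-179.9, -0.0, -179.7]
force: [0.5, -0.3, 0.5]
gripper_width: 37.8
gripper_force: 0.0
```

step_arm --plan '[0, 0, 0, 0, 0, 0, 0, 0, 0, 0, 0, 0, 0, 0, 0, 0, 0, 0, 0, 0, 0, 0, 0, 0, 0, 0, 0, 0, 0, 0]' --hand 1.8 --newtons 15

```text
time_s: 23.05
ee_pos: [374.1, -47.3, 37.9]
ee_rot: [-179.9, -0.0, -179.7]
force: [0.0, -0.5, -0.4]
gripper_width: 23.3
gripper_force: 15.0
```

step_arm --plan '[0, 0, -1, 0, 0, 0, 0, 0, -3, 0, 0, 0, 0, 0, -4, 0, 0, 0, 0, 0, -4, 0, 0, 0, 0, 0, -2, 0, 0, 0]'

```text
time_s: 23.47
ee_pos: [376.0, -47.4, 182.2]
ee_rot: [-179.9, 0.4, -179.7]
force: [-0.1, 0.2, -0.8]
gripper_width: 23.0
gripper_force: 15.0
```

step_arm --plan '[-1.5, 0.8, 0, 0, 0, 0, -3.2, 1.7, 0, 0, 0, 0, -3.5, 1.8, 0, 0, 0, 0, -3.5, 1.8, 0, 0, 0, 0, -3.0, 1.5, 0, 0, 0, 0]'

```text
time_s: 23.88
ee_pos: [522.6, 31.0, 177.8]
ee_rot: [-179.9, 0.0, -179.6]
force: [-0.9, -1.0, -0.7]
gripper_width: 23.0
gripper_force: 15.0
```

step_arm --plan '[-1.3, 0.8, 0, 0, 0, 0, 0, 0, 0, 0, 0, 0, 0, 0, 0, 0, 0, 0]'

```text
time_s: 24.13
ee_pos: [533.2, 38.0, 177.0]
ee_rot: [-179.9, -0.1, -179.6]
force: [0.1, -0.3, -0.6]
gripper_width: 22.9
gripper_force: 15.0
```

```bash
python3 - <<'E'
from h import *
s=sensors.state(); print(s['ee_pos'],s['ee_rot'],s['gripper_width'],s['gripper_force'])
f=viewer.grab_frame('wrist'); cv2.imwrite('pics/w8.png',f['img'][:,:,::-1])
for k,z in [('vial_middle',s['ee_pos'][2]-10),('sample_vial',s['ee_pos'][2]-38),('pot_shoulder',46),('pot_floor',16),('pot',0),('catch_tip',106),('clamp_hinge',100)]:
    print(k,[(np.round(d['location']),round(d['score'],2),atz(f,d['location'],z).round(1)) for d in viewer.pinpoint(k,f)[:2]])
print(proj(f,[534,36.5,46]))
im=f['img']; g=cv2.medianBlur(cv2.cvtColor(im,cv2.COLOR_RGB2GRAY),3)
c=cv2.HoughCircles(g[120:400],cv2.HOUGH_GRADIENT,1.2,20,param1=80,param2=35,minRadius=25,maxRadius=110); print(None if c is None else c[0][:6])
E
```

```text
[533.23674778  38.02988037 177.00524112] [-1.79914023e+02 -1.35562306e-01 -1.79604283e+02] 22.87076406913621 14.998923987150192
vial_middle [(array([322., 230.]), 0.69, array([533.2,  37. , 167. ])), (array([562., 104.]), 0.44, array([446.3, 187.8, 167. ]))]
sample_vial [(array([323., 218.]), 0.7, array([534.7,  38. , 139. ]))]
pot_shoulder [(array([322., 192.]), 0.78, array([538.6,  36.7,  46. ])), (array([346., 306.]), 0.69, array([684.9,  67.9,  46. ]))]
pot_floor [(array([324., 186.]), 0.89, array([539.4,  38.5,  16. ])), (array([ 96., 115.]), 0.61, array([ 458.8, -218.3,   16. ]))]
pot [(array([322., 181.]), 0.88, array([536.2,  37.1,   0. ]))]
catch_tip [(array([321., 145.]), 0.8, array([480. ,  35.5, 106. ]))]
clamp_hinge [(array([318., 269.]), 0.74, array([602.3,  33.6, 100. ]))]
(np.float64(321.88252159805575), np.float64(188.23478638202965))
[[275.40002  107.4      105.28001 ]
 [436.2       63.000004  61.72    ]
 [430.2      107.4      100.      ]
 [154.20001   90.600006  68.32    ]
 [477.00003   73.8       69.64    ]
 [205.8       71.4       63.04    ]]
```

View pics/w8.png

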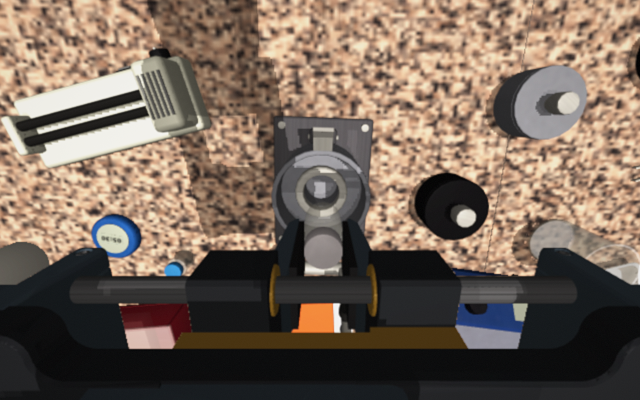

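The picture shows the vial held by its cap (323,240), above the pot. The neck ring is centred near (321,191), the hook is at (322,140), and the grey lid sits at (545,100) with its knob at (563,103). I'll refine the pot centre numerically.

```bash
python3 - <<'E'
from h import *
f=viewer.grab_frame('wrist'); g=cv2.cvtColor(f['img'],cv2.COLOR_RGB2GRAY)
for z in (60,): print([ (p,atz(f,p,z).round(1)) for p in [(321,191),(297,191),(346,191),(321,166)]])
print('pred neck rim',[np.round(proj(f,[536+28*np.cos(a),37+28*np.sin(a),60])) for a in (0,np.pi/2,np.pi,-np.pi/2)])
print('pred wall rim',[np.round(proj(f,[536+49*np.cos(a),37+49*np.sin(a),84])) for a in (np.pi/2,np.pi,-np.pi/2)])
print('pred plate front',[np.round(proj(f,[536-81,37+y,3])) for y in (-58,58)])
for i,r in enumerate(g[112:236:3,268:378]): print(112+3*i,''.join(' .:-=+*#%@'[int(v)//26] for v in r))
E
```

```text
[((321, 191), array([533.9,  35.1,  60. ])), ((297, 191), array([534. ,   9.6,  60. ])), ((346, 191), array([533.8,  61.5,  60. ])), ((321, 166), array([507.1,  35. ,  60. ]))]
pred neck rim [array([323., 218.]), array([349., 193.]), array([323., 167.]), array([296., 193.])]
pred wall rim [array([373., 200.]), array([323., 150.]), array([273., 199.])]
pred plate front [array([274., 113.]), array([373., 113.])]
112 -------==--:::--=*###*+======--=======+*###***++++**#############****##*=-:=+**##*+=---==+*#%%%%%#*********+=-
115 ==-::::--:::..::-==++==-====---::---==+****+=====+**###******#%%#**+++++===++***++==--=++**#####**++**######**
118 ---:::...:..::.::-----------------------:-----::::-::::::::::::::::::::::::::--::::------====+++==--==+**##***
121 ---:::..::::-==-------------------------------------------------------------------------------------------*###
124 ---::::.::-+++++%#=----------------------------------------------------------------------------+*##+=----=####
127 ======:.:::-=+++*+----------------------------+++++++++++++++======--------------------------=%@%%%%%+---=*
[... 3443 characters left out ...]
##%%%%%%%%
220 :::-==+-:::-----:...............::::--========++++++++++++++++++========--::...............:-----=#%%##%%#####
223 =======-:::::-----:...........      :--==========+++=++++++++++++++====--:.     ..........-------=#%%#######%%
226 =+++++=-::::::::---..........       :--------===========================--.      ..........:-----+###**++*###*
229 +===--::.:::::::.............       :----------:::::--------::::---======-:       ...........:---=+++++++*###%
232 %*++*#*-..:::::.............        :-----::---------------------::::-===-.        ............:-++=---:--=+*%
235 =-::+##=:.::--:............         :--::------==+++++++++++===-----:::-=-:        .............:-------=++*#%
```

step_arm --plan '[-0.28, -0.2, 0, 0, 0, 0, 0, 0, 3, 0, 0, 0, 0, 0, 3, 0, 0, 0, 0, 0, 1, 0, 0, 0, 0, 0, 0, 0, 0, 0]'

```text
time_s: 25.0
ee_pos: [534.4, 35.5, 105.3]
ee_rot: [-179.9, -0.4, -179.7]
force: [-0.1, 0.1, 0.4]
gripper_width: 22.8
gripper_force: 15.0
```

step_arm --plan '[0, 0, 1, 0, 0, 0, 0, 0, 1, 0, 0, 0, 0, 0, 0, 0, 0, 0]'

```text
time_s: 25.25
ee_pos: [535.9, 35.7, 86.9]
ee_rot: [-179.9, -0.1, -179.7]
force: [0.1, 0.9, -1.4]
gripper_width: 22.9
gripper_force: 15.0
```

No contact, and the vial is in the bore. Continue down.

step_arm --plan '[0, 0, 1, 0, 0, 0, 0, 0, 1, 0, 0, 0, 0, 0, 0.7, 0, 0, 0, 0, 0, 0, 0, 0, 0]'

```text
time_s: 25.58
ee_pos: [535.1, 35.6, 59.1]
ee_rot: [-179.9, -0.2, -179.7]
force: [-0.2, -0.1, 0.1]
gripper_width: 22.6
gripper_force: 15.0
```

step_arm --plan '[0, 0, 0.2, 0, 0, 0, 0, 0, 0.2, 0, 0, 0, 0, 0, 0, 0, 0, 0]'

```text
time_s: 25.83
ee_pos: [536.5, 35.7, 56.7]
ee_rot: [-179.9, -0.0, -179.7]
force: [0.4, -0.1, -1.2]
gripper_width: 23.0
gripper_force: 15.0
```

step_arm --plan '[0, 0, 0.1, 0, 0, 0, 0, 0, 0, 0, 0, 0]'

```text
time_s: 26.0
ee_pos: [536.5, 35.7, 56.0]
ee_rot: [-179.9, 0.0, -179.7]
force: [-0.5, -0.3, -0.1]
gripper_width: 23.2
gripper_force: 15.0
```

step_arm --plan '[0, 0, 0.1, 0, 0, 0, 0, 0, 0, 0, 0, 0]'

```text
time_s: 26.17
ee_pos: [536.4, 35.7, 54.9]
ee_rot: [-179.9, -0.0, -179.7]
force: [-0.7, 0.0, -0.8]
gripper_width: 23.0
gripper_force: 15.0
```

step_arm --plan '[0, 0, 0.1, 0, 0, 0, 0, 0, 0, 0, 0, 0]'

```text
time_s: 26.33
ee_pos: [536.6, 35.7, 53.9]
ee_rot: [-179.9, 0.0, -179.7]
force: [0.8, 0.5, -0.3]
gripper_width: 23.1
gripper_force: 15.0
```

step_arm --plan '[0, 0, 0.1, 0, 0, 0, 0, 0, 0, 0, 0, 0]'

```text
time_s: 26.5
ee_pos: [537.3, 35.7, 53.8]
ee_rot: [-179.9, 0.1, -179.7]
force: [-0.4, -0.8, 5.4]
gripper_width: 22.5
gripper_force: 15.0
```

step_arm --plan '[0, 0, -0.05, 0, 0, 0, 0, 0, 0, 0, 0, 0, 0, 0, 0, 0, 0, 0, 0, 0, 0, 0, 0, 0, 0, 0, 0, 0, 0, 0]' --hand 4.6

```text
time_s: 26.92
ee_pos: [536.3, 35.7, 53.1]
ee_rot: [-179.9, -0.0, -179.7]
force: [-0.4, 0.1, -0.0]
gripper_width: 46.1
gripper_force: 0.0
```

step_arm --plan '[0, 0, -1, 0, 0, 0, 0, 0, -3, 0, 0, 0, 0, 0, -4, 0, 0, 0, 0, 0, -4, 0, 0, 0, 0, 0, -3, 0, 0, 0]'

```text
time_s: 27.33
ee_pos: [537.2, 35.9, 207.4]
ee_rot: [-179.9, 0.2, -179.7]
force: [0.3, 0.2, -0.2]
gripper_width: 46.2
gripper_force: 0.0
```

step_arm --plan '[1.5, 3.8, 0, 0, 0, 0, 1.5, 3.8, 0, 0, 0, 0, 1.5, 3.8, 0, 0, 0, 0, 1.5, 3.8, 0, 0, 0, 0, 1.5, 3.8, 0, 0, 0, 0]'

```text
time_s: 27.75
ee_pos: [459.4, 226.8, 204.1]
ee_rot: [-180.0, 0.1, -179.7]
force: [1.4, -0.2, 0.5]
gripper_width: 46.0
gripper_force: 0.0
```

step_arm --plan '[1.5, 3.8, 0, 0, 0, 0, 0, 0, 0, 0, 0, 0, 0, 0, 0, 0, 0, 0]'

```text
time_s: 28.0
ee_pos: [444.3, 264.9, 203.7]
ee_rot: [-179.9, 0.0, -179.4]
force: [-0.5, -0.7, -0.5]
gripper_width: 46.0
gripper_force: 0.0
```

```bash
python3 - <<'E'
from h import *
s=sensors.state(); print(s['ee_pos'],s['ee_rot'])
f=viewer.grab_frame('wrist'); g=viewer.grab_frame('scene')
for k,z in [('lid_knob',57),('pot_lid',0)]:
    print(k,[(np.round(d['location']),round(d['score'],2),atz(f,d['location'],z).round(1)) for d in viewer.pinpoint(k,f)[:3]])
for k,z in [('vial_middle',44),('sample_vial',16)]:
    print(k,[(np.round(d['location']),round(d['score'],2),atz(g,d['location'],z).round(1)) for d in viewer.pinpoint(k,g)[:3]])
c,r=map(int,np.round(proj(f,[446,268,66]))); print(c,r)
G=cv2.cvtColor(f['img'],cv2.COLOR_RGB2GRAY)
for i,row in enumerate(G[r-50:r+60:3,c-55:c+55]): print(r-50+3*i,c-55,''.join(' .:-=+*#%@'[int(v)//26] for v in row))
E
```

```text
[444.25142971 264.93806614 203.66829358] [-1.79936821e+02  2.53868479e-02 -1.79414166e+02]
lid_knob [(array([467., 135.]), 0.83, array([387.5, 421.6,  57. ])), (array([329., 185.]), 0.66, array([445.8, 271.5,  57. ]))]
pot_lid [(array([328., 172.]), 0.71, array([442.1, 271.4,   0. ])), (array([445., 133.]), 0.65, array([390.2, 420.2,   0. ]))]
vial_middle [(array([336., 223.]), 0.52, array([538.2,  40.1,  44. ]))]
sample_vial [(array([319., 210.]), 0.64, array([557.7, 140.3,  16. ])), (array([337., 234.]), 0.55, array([534.6,  30.4,  16. ]))]
326 187
137 271 **######*****##%%####%%%#######*************+=+++******######*********##%%%%%#+++++++++=----=+#%%%%#########*+
140 271 =+*##%%%##********++**##*******###**+=--=++*++++==+++++++**########**++*******#####**++==+*######****###*****+
143 271 =+++++**##%%%%%%%#*+******+===+#%%##********####+++==+*############*********+++*#%#*-:-=+******+++=+#%%#*++===
146 271 *######*++**#########**********###****##########*+=-:::::::::-=+***+====++***+=+*#*+=:--=====+++++***##****##*
149 271 ##%%%####******+++**++++**####*+====++***=-::.....:::::::::
[... 3159 characters left out ...]
         :*#%%%@@@@%%#**++=-:::-=*********#*********#####*++++++*****+++#%%%%%#*****=:         ..........
233 271 ....          :+*###%%%%%#+====---=++*##*+===+++*++===++***######*++====++*###%%%##+===+*=:          .........
236 271 ...             .-=++*##%#*++++=---=++*#**+++**######***+++*****++++**#******++**##****#*=.           ........
239 271 ..                 :-+*%%%%%*+-:::-=====++*++=++++++=-:--==++****#%%%%%##+=-+#%%%%#*+===+=.            .......
242 271 .                    .+###****####%%%######*+==+++*##******+**####%%%%%%%#*+*########*+==:              ......
245 271                       .+#*=-=*###%%%%%*++++===++******#######*++==+*%%%%%%%%#*+=-:-=+++==:                ....
```

step_arm --plan '[0, 0.63, 2, 0, 0, 0, 0, 0, 4, 0, 0, 0, 0, 0, 4, 0, 0, 0, 0, 0, 3, 0, 0, 0, 0, 0, 1, 0, 0, 0]'

```text
time_s: 28.72
ee_pos: [442.5, 266.8, 58.9]
ee_rot: [-179.7, -0.4, -179.8]
force: [-1.0, -0.1, 0.6]
gripper_width: 45.8
gripper_force: 0.0
```

step_arm --plan '[0, 0, 1.2, 0, 0, 0, 0, 0, 1.2, 0, 0, 0, 0, 0, 0.6, 0, 0, 0, 0, 0, 0, 0, 0, 0, 0, 0, 0, 0, 0, 0]'

```text
time_s: 29.13
ee_pos: [445.8, 269.5, 33.8]
ee_rot: [-180.0, 0.1, -179.7]
force: [-0.3, 0.2, 0.2]
gripper_width: 46.1
gripper_force: 0.0
```

step_arm --plan '[0, 0, 0, 0, 0, 0, 0, 0, 0, 0, 0, 0, 0, 0, 0, 0, 0, 0, 0, 0, 0, 0, 0, 0, 0, 0, 0, 0, 0, 0]' --hand 1.2 --newtons 35

```text
time_s: 29.55
ee_pos: [445.6, 270.1, 33.7]
ee_rot: [180.0, 0.1, -179.7]
force: [-0.7, 1.3, 3.0]
gripper_width: 20.9
gripper_force: 35.0
```

step_arm --plan '[0, 0, -0.5, 0, 0, 0, 0, 0, -2, 0, 0, 0, 0, 0, -4, 0, 0, 0, 0, 0, -4, 0, 0, 0, 0, 0, -3.5, 0, 0, 0]'

```text
time_s: 29.97
ee_pos: [444.5, 269.1, 174.8]
ee_rot: [-179.9, -0.1, -179.7]
force: [1.3, -0.1, -3.6]
gripper_width: 21.0
gripper_force: 35.0
```

step_arm --plan '[-0.6, -1.5, 0, 0, 0, 0, -1.4, -3.5, 0, 0, 0, 0, -1.5, -3.8, 0, 0, 0, 0, -1.5, -3.8, 0, 0, 0, 0, -1.5, -3.8, 0, 0, 0, 0]'

```text
time_s: 30.38
ee_pos: [510.4, 104.1, 173.0]
ee_rot: [-179.9, -0.1, -179.6]
force: [0.7, 0.8, -2.7]
gripper_width: 21.0
gripper_force: 35.0
```

step_arm --plan '[-1.4, -3.6, 0, 0, 0, 0, -0.9, -2.4, 0, 0, 0, 0, -0.3, -1.0, 0, 0, 0, 0, 0, 0, 0, 0, 0, 0, 0, 0, 0, 0, 0, 0]'

```text
time_s: 30.8
ee_pos: [536.6, 36.4, 172.8]
ee_rot: [-180.0, -0.1, -179.7]
force: [-0.4, 0.2, -3.1]
gripper_width: 20.8
gripper_force: 35.0
```

```bash
python3 - <<'E'
from h import *
s=sensors.state(); print(s['ee_pos'],s['ee_rot'],s['gripper_width'],s['gripper_force'])
zb=s['ee_pos'][2]-33.7
f=viewer.grab_frame('wrist')
for k,z in [('lid_knob',zb+57),('pot_lid',zb),('pot_shoulder',46),('pot_floor',16),('pot',0),('catch_tip',106)]:
    print(k,[(np.round(d['location']),round(d['score'],2),atz(f,d['location'],z).round(1)) for d in viewer.pinpoint(k,f)[:2]])
G=cv2.cvtColor(f['img'],cv2.COLOR_RGB2GRAY)
for i,row in enumerate(G[112:245:3,262:382]): print(112+3*i,''.join(' .:-=+*#%@'[int(v)//26] for v in row))
print('lid top edge pred',[np.round(proj(f,[s['ee_pos'][0]+37*np.cos(a),s['ee_pos'][1]+37*np.sin(a),zb+42])) for a in (np.pi/2,np.pi,-np.pi/2)])
print('lid bot edge pred',[np.round(proj(f,[s['ee_pos'][0]+37*np.cos(a),s['ee_pos'][1]+37*np.sin(a),zb])) for a in (np.pi/2,np.pi,-np.pi/2)])
E
```

```text
[536.58018015  36.36773773 172.82549527] [-1.79982915e+02 -1.27447921e-01 -1.79730707e+02] 20.835243198623722 34.998913407325745
lid_knob [(array([325., 249.]), 0.77, array([534.6,  37.6, 196.1])), (array([466., 213.]), 0.64, array([511.1, 119. , 196.1]))]
pot_lid [(array([446., 197.]), 0.94, array([518.7, 131.1, 139.1])), (array([324., 215.]), 0.71, array([533.6,  37.2, 139.1]))]
pot_shoulder []
pot_floor [(array([323., 218.]), 0.17, array([581.9,  36.7,  16. ]))]
pot [(array([326., 179.]), 0.77, array([536.9,  39.6,   0. ])), (array([558., 236.]), 0.44, array([611.3, 343.4,   0. ]))]
catch_tip [(array([323., 144.]), 0.73, array([482.4,  36.2, 106. ]))]
112 --======-::::---::..::-=+**++======-------==++***+======+*######***##%%##*****+=--=+***++=--:-=++*######**++*######*****
115 ------=--:::..:.....:-------------------:----::::::::::::::::::::::-----::::::----==++********###*+++++++=-==+**###**+++
118 ---------:::..:::::-------------------------------------------------------------------====-----------------------=*#####
121 =-------::....:::=++++##+---------------------------------
[... 4651 characters left out ...]
   ...........:=++++++++++*****+=#%%
235 =====-----------------:............         :-::::::::::::::::::::::::::::::--.        .............-+++++++*******+-+#%
238 *+++=-:-------------:..............         :::::::::::::::-----::::::::::::::.         .............:=+++++*******==#%%
241 %%%%#+------------:...............          .:::::---=++++++++++=====--:::::::.          ..............-+++++++++++=*%%%
244 ####**=----------:................          .::-=========================--:::.          ...............:=+++++++++=****
lid top edge pred [array([380., 241.]), array([324., 186.]), array([267., 241.])]
lid bot edge pred [array([370., 219.]), array([323., 173.]), array([276., 218.])]
```

```bash
python3 - <<'E'
from h import *
from scipy.optimize import least_squares
f=viewer.grab_frame('wrist')
pts=np.array([(280,169.),(366,169),(277,175),(369,175),(274.5,181),(371,181),(273,187),(372.5,187),(322,147)])
w=np.array([atz(f,p,84) for p in pts]); print(w.round(1))
r=least_squares(lambda c:np.hypot(w[:,0]-c[0],w[:,1]-c[1])-c[2],[536,36,49]); print(r.x,r.fun.round(1))
r=least_squares(lambda c:np.hypot(w[:,0]-c[0],w[:,1]-c[1])-49,[536,36]); print(r.x,r.fun.round(1))
print(sensors.state()['ee_pos'])
E
```

```text
[[508.8  -3.7  84. ]
 [508.2  77.   84. ]
 [514.6  -6.8  84. ]
 [513.9  80.2  84. ]
 [520.4  -9.3  84. ]
 [519.7  82.4  84. ]
 [526.3 -11.   84. ]
 [525.6  84.1  84. ]
 [488.   35.6  84. ]]
[536.52063704  36.73638938  48.82064367] [ 0.2  0.4 -0.1  0.1 -0.  -0.2  0.  -0.2 -0.3]
[536.83300357  36.73826714] [ 0.2  0.4 -0.1  0.1 -0.1 -0.3 -0.1 -0.3 -0.1]
[537.22967022  36.88490005 173.40524065]
```

step_arm --plan '[-0.07, 0.02, 1, 0, 0, 0, 0, 0, 3, 0, 0, 0, 0, 0, 2, 0, 0, 0, 0, 0, 1, 0, 0, 0, 0, 0, 0, 0, 0, 0]'

```text
time_s: 31.62
ee_pos: [536.0, 36.3, 100.5]
ee_rot: [-179.9, -0.4, -179.7]
force: [-1.1, 0.2, -3.0]
gripper_width: 20.7
gripper_force: 35.0
```

step_arm --plan '[0, 0, 0.4, 0, 0, 0, 0, 0, 0.4, 0, 0, 0, 0, 0, 0, 0, 0, 0]'

```text
time_s: 31.87
ee_pos: [538.5, 36.3, 95.6]
ee_rot: [-179.9, 0.0, -179.7]
force: [0.2, 0.7, -3.5]
gripper_width: 21.0
gripper_force: 35.0
```

step_arm --plan '[0, 0, 0.3, 0, 0, 0, 0, 0, 0.2, 0, 0, 0, 0, 0, 0, 0, 0, 0]'

```text
time_s: 32.12
ee_pos: [538.1, 36.2, 90.3]
ee_rot: [-179.9, -0.0, -179.7]
force: [0.4, 0.2, -3.5]
gripper_width: 20.9
gripper_force: 35.0
```

step_arm --plan '[0, 0, 0.4, 0, 0, 0, 0, 0, 0.4, 0, 0, 0, 0, 0, 0, 0, 0, 0]'

```text
time_s: 32.37
ee_pos: [537.5, 36.2, 81.5]
ee_rot: [-179.9, -0.1, -179.7]
force: [-0.9, -0.2, -3.8]
gripper_width: 21.2
gripper_force: 35.0
```

step_arm --plan '[0, 0, 0.15, 0, 0, 0, 0, 0, 0, 0, 0, 0]'

```text
time_s: 32.53
ee_pos: [538.0, 36.2, 80.5]
ee_rot: [-179.9, -0.0, -179.7]
force: [-0.2, 0.0, -3.1]
gripper_width: 21.0
gripper_force: 35.0
```

step_arm --plan '[0, 0, 0.15, 0, 0, 0, 0, 0, 0, 0, 0, 0]'

```text
time_s: 32.7
ee_pos: [538.4, 36.2, 79.7]
ee_rot: [-179.9, 0.0, -179.7]
force: [-0.2, -0.3, -0.3]
gripper_width: 20.8
gripper_force: 35.0
```

step_arm --plan '[0, 0, 0, 0, 0, 0, 0, 0, 0, 0, 0, 0, 0, 0, 0, 0, 0, 0, 0, 0, 0, 0, 0, 0, 0, 0, 0, 0, 0, 0]' --hand 4.5

```text
time_s: 33.12
ee_pos: [538.3, 36.2, 79.5]
ee_rot: [-179.9, 0.0, -179.7]
force: [0.1, -0.3, 0.8]
gripper_width: 44.8
gripper_force: 0.0
```

step_arm --plan '[0, 0, -1, 0, 0, 0, 0, 0, -3, 0, 0, 0, 0, 0, -4, 0, 0, 0, 0, 0, -4, 0, 0, 0, 0, 0, -4, 0, 0, 0]'

```text
time_s: 33.53
ee_pos: [537.7, 36.4, 241.9]
ee_rot: [-179.9, 0.0, -179.7]
force: [1.6, -0.4, 0.4]
gripper_width: 45.1
gripper_force: 0.0
```

step_arm --plan '[0, 0, -4, 0, 0, 0, 0, 0, -3, 0, 0, 0, 0, 0, 0, 0, 0, 0]' --hand 0 --newtons 10

```text
time_s: 33.78
ee_pos: [541.0, 36.6, 317.6]
ee_rot: [-180.0, 0.8, -179.7]
force: [-0.3, -0.4, 0.2]
gripper_width: 27.7
gripper_force: 0.0
```

```bash
python3 - <<'E'
from h import *
s=sensors.state(); print(s['ee_pos'],s['ee_rot'],s['gripper_width'])
fs=[viewer.grab_frame(n) for n in ['scene','side','wrist']]
for k,z in [('clamp_handle',275),('lid_knob',103),('pot_lid',46)]:
  r=[]
  for f in fs:
    ds=viewer.pinpoint(k,f); print(k,[(np.round(d['location']),round(d['score'],2),atz(f,d['location'],z).round()) for d in ds[:3]])
print(proj(fs[2],[536.7,36.7,103]))
for f in fs[:2]: print([np.round(proj(f,[602.7-184*np.cos(t+.033),36.7,100+184*np.sin(t+.033)]),1) for t in (1.6,1.7,1.78)])
E
```

```text
[541.01273889  36.63057146 317.63295478] [-179.96975146    0.84631974 -179.66102621] 27.73580614497953
clamp_handle [(array([378., 128.]), 0.82, array([645.,  29., 275.]))]
clamp_handle [(array([269., 284.]), 0.2, array([555., 462., 275.]))]
clamp_handle [(array([319., 325.]), 0.73, array([641.,  33., 275.]))]
lid_knob [(array([219., 172.]), 0.76, array([371., 344., 103.])), (array([309., 191.]), 0.63, array([516., 122., 103.])), (array([335., 206.]), 0.61, array([531.,  33., 103.]))]
lid_knob [(array([323., 194.]), 0.68, array([531.,  42., 103.])), (array([302., 237.]), 0.67, array([550., 214., 103.])), (array([338., 317.]), 0.57, array([384., 430., 103.]))]
lid_knob [(array([607.,  58.]), 0.98, array([396., 379., 103.])), (array([423., 182.]), 0.9, array([551., 172., 103.])), (array([321., 171.]), 0.65, array([537.,  34., 103.]))]
pot_lid [(array([337., 207.]), 0.75, array([581.,  90.,  46.])), (array([314., 205.]), 0.74, array([535., 131.,  46.])), (array([375., 294.]), 0.69, array([ 463., -188.,   46.]))]
pot_lid [(array([335., 326.]), 0.9, array([388., 435.,  46.])), (array([323., 201.]), 0.8, array([532.,  32.,  46.])), (array([299., 248.]), 0.59, array([557., 224.,  46.]))]
pot_lid [(array([413., 175.]), 0.84, array([553., 176.,  46.])), (array([572.,  65.]), 0.77, array([396., 383.,  46.])), (array([322., 162.]), 0.63, array([534.,  35.,  46.]))]
(np.float64(323.3390515009115), np.float64(170.95276383397376))
[array([365.6, 126.8]), array([371.7, 125.6]), array([376.4, 125.2])]
[array([296.4, 149.6]), array([290.4, 148.8]), array([285.8, 148.4])]
```

step_arm --plan '[-3.5, -0.1, 0, 0, 0, 0, -3.5, -0.1, 0, 0, 0, 0, -3.5, 0, 0, 0, 0, 0, -3.1, 0, 0, 0, 0, 0, 0, 0, 0, 0, 0, 0]'

```text
time_s: 34.8
ee_pos: [678.7, 35.1, 305.6]
ee_rot: [-179.9, -0.1, -179.7]
force: [-0.5, -0.5, -1.5]
gripper_width: 0.5
gripper_force: 0.0
```

step_arm --plan '[0, 0, 2.5, 0, 0, 0, 0, 0, 2.5, 0, 0, 0, 0, 0, 1.5, 0, 0, 0, 0, 0, 0, 0, 0, 0]'

```text
time_s: 35.13
ee_pos: [671.7, 35.2, 239.9]
ee_rot: [-179.9, -0.5, -179.7]
force: [0.2, -0.1, -1.5]
gripper_width: 0.6
gripper_force: 0.0
```

```bash
python3 - <<'E'
from h import *
s=sensors.state(); print(s['ee_pos'],s['ee_rot'],s['gripper_width'],s['force'],np.round(s['qpos']))
f=viewer.grab_frame('wrist')
print([(np.round(d['location']),round(d['score'],2),atz(f,d['location'],278).round()) for d in viewer.pinpoint('clamp_handle',f)[:2]])
G=cv2.cvtColor(f['img'],cv2.COLOR_RGB2GRAY)
for i,row in enumerate(G[150:270:4,250:390:1]): print(150+4*i,''.join(' .:-=+*#%@'[int(v)//26] for v in row))
E
```

```text
[671.69377088  35.15552885 239.89433406] [-179.92461791   -0.50170578 -179.66399794] 0.6025738269711053 [ 0.21702571 -0.12731086 -1.50200429] [  2.  27.  71.  -0.  83. -88.]
[(array([319., 209.]), 0.95, array([640.,  33., 278.]))]
150 #+==+***++*****++---==--:::--======--------:::-++**###+==---+#%%#+++++=--==++**#%%%%%#+=+**+=---::::------=***+====*#%%%%%#*+===+++++*###%%#
154 #*++++**###*****#*++====-::.....:---------=================*######***************************************###*#%%#+==+**#%%%##*++*****#####**
158 ###########*****+===-------------------::::-===============#%%%%%%%%%%%%%%%%%%%%%%%%%%%%%%%%%%%%%%%#=---===-=#%%####%%##*##**+=-:-=*##%%####
162 ####****#*=========-::::::--==+=-:---:::::--===------------=============+++++++++++++++*********++=-:---======+**##*+++**###*++++++++*##%%%#
166 :::------===-==========---==++-:----:::::-=====++=-:::::..::------------::::.....:::--=*######*++++=-:---====--=+++++*##%%%%%%#*======++++++
170 ..:::-=+++*+++++======--:::---:----:::::::--+++=-------=====-==-----===--::::-----:..-=***+=--==++++-::---======+****#%%%%%%%%#****####*++++
[... 2726 characters left out ...]
:--=**############*++==+*****
250 ::::::::::::::::::::::::::::::::::::::::::::::::.             ...       :-:      ...              .::-===----:..:::--::::::::....::::::::---
254                                                                ..       :-:      ...                                                        
258                                                                ..       =+-       ..                                                        
262                                                                ..       ...       ..                                                        
266                                                              .:..       :-:      ..::.
```

step_arm --plan '[1.2, 0, -0.8, 0, 0, 0, 2.4, 0, -0.8, 0, 0, 0, 2.75, 0, 0.1, 0, 0, 0, 2.75, 0, 0.4, 0, 0, 0, 2.6, 0, 0.9, 0, 0, 0]'

```text
time_s: 35.65
ee_pos: [556.6, 34.6, 250.1]
ee_rot: [-180.0, 0.4, -179.7]
force: [-0.3, 0.2, 0.9]
gripper_width: 0.6
gripper_force: 0.0
```

step_arm --plan '[2.45, 0, 1.2, 0, 0, 0, 2.25, 0, 1.6, 0, 0, 0, 2.0, 0, 1.9, 0, 0, 0, 0, 0, 0, 0, 0, 0]'

```text
time_s: 35.98
ee_pos: [483.4, 33.9, 198.2]
ee_rot: [-179.9, -0.4, -179.7]
force: [-1.0, -0.1, -0.4]
gripper_width: -0.1
gripper_force: 0.0
```

```bash
python3 - <<'E'
from h import *
s=sensors.state(); print(s['ee_pos'],s['ee_rot'],s['force'])
fs=[viewer.grab_frame(n) for n in ['scene','side','wrist']]
rs=[]
for f in fs:
    ds=viewer.pinpoint('clamp_handle',f)[:2]; print([(np.round(d['location']),round(d['score'],2)) for d in ds])
    if ds and ds[0]['score']>.5: rs.append(ray(f,ds[0]['location']))
if len(rs)>1: print(tri(rs))
for f in fs: print([np.round(proj(f,[602.7-184*np.cos(t+.033),36,100+184*np.sin(t+.033)])) for t in (.5,.6,.7,.8,1.,1.4,1.78)])
E
```

```text
[483.38579483  33.94760253 198.15255576] [-179.92680076   -0.41565779 -179.65751133] [-0.95142282 -0.13252181 -0.39940317]
[(array([292., 212.]), 0.72)]
[(array([357., 198.]), 0.9), (array([322., 209.]), 0.65)]
[(array([329., 121.]), 0.73)]
(array([418.12466891,  42.41689246, 127.3501717 ]), [2.2, 2.9, 3.8])
[array([303., 186.]), array([307., 178.]), array([311., 171.]), array([316., 163.]), array([327., 150.]), array([353., 132.]), array([377., 125.])]
[array([351., 181.]), array([348., 177.]), array([345., 173.]), array([341., 169.]), array([331., 162.]), array([309., 152.]), array([286., 148.])]
[array([326., 167.]), array([327., 188.]), array([327., 213.]), array([327., 243.]), array([327., 314.]), array([326., 461.]), array([325., 537.])]
```

step_arm --plan '[3.2, 0.1, 0, 0, 0, 0, 3.2, 0.1, 0, 0, 0, 0, 0, 0, 3.5, 0, 0, 0, 0, 0, 2.5, 0, 0, 0, 0, 0, 0, 0, 0, 0]'

```text
time_s: 36.7
ee_pos: [423.6, 35.5, 136.5]
ee_rot: [-179.9, -0.4, -179.7]
force: [-0.0, 0.1, 0.8]
gripper_width: 0.2
gripper_force: 0.0
```

step_arm --plan '[0, 0, 0.5, 0, 0, 0, 0, 0, 0.5, 0, 0, 0, 0, 0, 0, 0, 0, 0]'

```text
time_s: 36.95
ee_pos: [427.2, 35.6, 129.7]
ee_rot: [-179.9, 0.1, -179.7]
force: [-0.5, -0.9, 0.5]
gripper_width: 0.4
gripper_force: 0.0
```

step_arm --plan '[0, 0, 0.5, 0, 0, 0, 0, 0, 0.3, 0, 0, 0, 0, 0, 0, 0, 0, 0]'

```text
time_s: 37.2
ee_pos: [426.1, 35.6, 121.1]
ee_rot: [-179.9, -0.0, -179.7]
force: [-0.7, -0.2, -0.5]
gripper_width: 0.7
gripper_force: 0.0
```

step_arm --plan '[0.6, 0, 0.3, 0, 0, 0, 0, 0, 0.3, 0, 0, 0, 0, 0, 0, 0, 0, 0]'

```text
time_s: 37.45
ee_pos: [419.1, 35.6, 115.2]
ee_rot: [-179.9, -0.1, -179.7]
force: [-1.6, 0.4, 2.8]
gripper_width: 0.5
gripper_force: 1.3
```

step_arm --plan '[0, 0, 0.3, 0, 0, 0, 0, 0, 0.3, 0, 0, 0, 0, 0, 0, 0, 0, 0]'

```text
time_s: 37.7
ee_pos: [419.7, 35.6, 110.0]
ee_rot: [-179.9, -0.0, -179.7]
force: [-3.1, 0.6, 9.7]
gripper_width: 0.6
gripper_force: 4.5
```

step_arm --plan '[0, 0, 0.2, 0, 0, 0, 0, 0, 0.2, 0, 0, 0, 0, 0, 0, 0, 0, 0]'

```text
time_s: 37.95
ee_pos: [419.9, 35.6, 105.1]
ee_rot: [-179.9, -0.0, -179.7]
force: [0.9, -0.6, 0.8]
gripper_width: 0.3
gripper_force: 0.0
```

step_arm --plan '[0, 0, 0.2, 0, 0, 0, 0, 0, 0.2, 0, 0, 0, 0, 0, 0, 0, 0, 0]'

```text
time_s: 38.2
ee_pos: [420.2, 35.6, 101.0]
ee_rot: [-179.9, -0.0, -179.7]
force: [-0.8, 0.1, 0.3]
gripper_width: 0.5
gripper_force: 0.3
```

step_arm --plan '[0, 0, 0.2, 0, 0, 0, 0, 0, 0.2, 0, 0, 0, 0, 0, 0, 0, 0, 0]'

```text
time_s: 38.45
ee_pos: [419.9, 35.6, 97.2]
ee_rot: [-179.9, -0.0, -179.7]
force: [-1.8, 0.4, 5.1]
gripper_width: 0.0
gripper_force: 2.4
```

```bash
python3 - <<'E'
from h import *
s=sensors.state(); print(s['ee_pos'],s['ee_rot'],s['force'])
fs=[viewer.grab_frame(n) for n in ['scene','side','wrist']]
rs=[]
for f in fs:
    ds=viewer.pinpoint('clamp_handle',f)[:2]; print([(np.round(d['location']),round(d['score'],2)) for d in ds])
    if ds and ds[0]['score']>.5: rs.append(ray(f,ds[0]['location']))
if len(rs)>1: print(tri(rs))
for f in fs: print([np.round(proj(f,[602.7-184*np.cos(t+.033),36,100+184*np.sin(t+.033)])) for t in (0,.05,.1,.15,.3)])
E
```

```text
[419.92431     35.56887634  97.18816983] [-1.79937084e+02 -4.08636167e-02 -1.79663644e+02] [-1.76431799  0.4475605   5.09490586]
[(array([296., 221.]), 0.78)]
[(array([357., 200.]), 0.66)]
[(array([328., 240.]), 0.72)]
(array([421.10400091,  38.3943425 , 104.40542028]), [1.8, 0.1, 1.7])
[array([295., 222.]), array([295., 219.]), array([295., 215.]), array([295., 212.]), array([298., 201.])]
[array([358., 199.]), array([358., 197.]), array([358., 196.]), array([357., 194.]), array([356., 188.])]
[array([324., 240.]), array([324., 247.]), array([324., 255.]), array([324., 265.]), array([324., 305.])]
```

step_arm --plan '[0, 0, 0.2, 0, 0, 0, 0, 0, 0, 0, 0, 0]'

```text
time_s: 38.92
ee_pos: [419.8, 35.6, 95.4]
ee_rot: [-179.9, -0.0, -179.7]
force: [-2.4, -0.2, 6.7]
gripper_width: 0.6
gripper_force: 3.4
```

step_arm --plan '[0, 0, 0.2, 0, 0, 0, 0, 0, 0, 0, 0, 0]'

```text
time_s: 39.08
ee_pos: [419.7, 35.6, 93.5]
ee_rot: [-179.9, -0.1, -179.7]
force: [-4.1, 0.6, 8.0]
gripper_width: 0.5
gripper_force: 4.1
```

step_arm --plan '[0, 0, -0.5, 0, 0, 0, 0, 0, -2, 0, 0, 0, 0, 0, -4, 0, 0, 0, 0, 0, -4, 0, 0, 0, 0, 0, 0, 0, 0, 0]'

```text
time_s: 39.5
ee_pos: [425.5, 35.9, 205.1]
ee_rot: [-180.0, 0.9, -179.7]
force: [1.8, 0.2, 0.2]
gripper_width: 0.6
gripper_force: 0.0
```

```bash
python3 - <<'E'
from h import *
s=sensors.state(); print(s['ee_pos'],s['force'])
fs=[viewer.grab_frame(n) for n in ['scene','side','wrist']]
rs=[]
for f in fs:
    ds=viewer.pinpoint('clamp_handle',f)[:2]; print([(np.round(d['location'],1),round(d['score'],2)) for d in ds])
    if ds and ds[0]['score']>.5: rs.append(ray(f,ds[0]['location']))
if len(rs)>1: print(tri(rs))
for f in fs: print([np.round(proj(f,[602.7-184*np.cos(t+.033),36,100+184*np.sin(t+.033)])) for t in (0,.05,.1,.15)])
for n,o in [('beaker',0),('timer',0),('small_vial',0),('lid_knob',103)]:
    print(n,[(np.round(d['location']),round(d['score'],2),atz(fs[1],d['location'],o).round()) for d in viewer.pinpoint(n,fs[1])[:2]])
E
```

```text
[425.5458492   35.87942985 205.08760486] [1.8375242  0.18180905 0.2171713 ]
[(array([294.3, 221.8]), 0.91)]
[(array([355.3, 200.1]), 0.64)]
[(array([325.8, 190.6]), 0.59)]
(array([420.84829771,  39.3120039 , 102.09055865]), [1.5, 4.7, 4.2])
[array([295., 222.]), array([295., 219.]), array([295., 215.]), array([295., 212.])]
[array([358., 199.]), array([358., 197.]), array([358., 196.]), array([357., 194.])]
[array([324., 194.]), array([324., 197.]), array([324., 201.]), array([324., 206.])]
beaker [(array([270., 285.]), 0.62, array([614., 346.,   0.]))]
timer [(array([320., 146.]), 0.48, array([ 617., -233.,   -0.])), (array([319., 193.]), 0.39, array([564., -27.,   0.]))]
small_vial [(array([307., 162.]), 0.41, array([ 642., -150.,    0.]))]
lid_knob [(array([337., 317.]), 0.9, array([386., 430., 103.])), (array([321., 192.]), 0.6, array([539.,  39., 103.]))]
```

After release all three views put the handle at about θ≈0, so the bail is caught.

```bash
python3 -c "
from workcell import env
print(env.job_done())"
```

```text
the job is handed in; nothing more can be done
None
```

The job is handed in (no verdict came back): the vial is in the pot with the lid seated, the bail stayed at about 0 rad after I let go, and the beaker, timer and small vial are where they started.

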